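# Move the row of halva loaves to the display stand in the order of its tasting slices

## Task

Move the four halva loaves from the wire delivery rack to the wooden display stand, so that they stand in the same order as the row of tasting slices along the stand's front: each loaf in the tray that holds the slice of its own kind. Set each one down, without dropping it, upright and flat on the tray's floor inside the rim, lengthwise in the tray. Leave the two jars where they are.

Things in the scene. Friction and masses are not known exactly. Their poses are not given: they have to be found in the camera images.
- loaf_plain: Loose wrapped loaf of plain tahini halva: cream all over, with paler flecks. 105 (its x) x 46 (y) x 55 mm high, 0.32 kg. Origin: centre of underside, z up. Starts in a lane of the wire delivery rack: rack floor 32 mm above the counter, lanes 86 mm apart, wires round them 10 mm above that floor; at the rack's ends low handles, 200 mm from its middle.
- loaf_marbled: Loose wrapped loaf of marbled halva: light tan with dark brown cocoa swirls. 105 (its x) x 46 (y) x 55 mm high, 0.32 kg. Origin: centre of underside, z up. Starts in a lane of the wire delivery rack: rack floor 32 mm above the counter, lanes 86 mm apart, wires round them 10 mm above that floor; at the rack's ends low handles, 200 mm from its middle.
- loaf_chocolate: Loose wrapped loaf of chocolate-covered halva: nearly black brown with tan almond pieces on top. 105 (its x) x 46 (y) x 55 mm high, 0.32 kg. Origin: centre of underside, z up. Starts in a lane of the wire delivery rack: rack floor 32 mm above the counter, lanes 86 mm apart, wires round them 10 mm above that floor; at the rack's ends low handles, 200 mm from its middle.
- loaf_fruit: Loose wrapped loaf of fruit halva: deep red with tiny white coconut flecks. 105 (its x) x 46 (y) x 55 mm high, 0.32 kg. Origin: centre of underside, z up. Starts in a lane of the wire delivery rack: rack floor 32 mm above the counter, lanes 86 mm apart, wires round them 10 mm above that floor; at the rack's ends low handles, 200 mm from its middle.
- tray_plain: Fixed white tray on the wooden stand; its slice is plain tahini halva: cream all over, with paler flecks. Origin: underside, middle of the loaf compartment (126 x 68 mm inside), 30 mm above the counter; x lengthwise to the slice, y along the row, z up. Floor 4 mm above origin, rim 8 mm above floor. Slice at x=+89 mm, top 16 mm above origin. Trays 86 mm apart.
- tray_marbled: Fixed white tray on the wooden stand; its slice is marbled halva: light tan with dark brown cocoa swirls. Origin: underside, middle of the loaf compartment (126 x 68 mm inside), 30 mm above the counter; x lengthwise to the slice, y along the row, z up. Floor 4 mm above origin, rim 8 mm above floor. Slice at x=+89 mm, top 16 mm above origin. Trays 86 mm apart.
- tray_chocolate: Fixed white tray on the wooden stand; its slice is chocolate-covered halva: nearly black brown with tan almond pieces on top. Origin: underside, middle of the loaf compartment (126 x 68 mm inside), 30 mm above the counter; x lengthwise to the slice, y along the row, z up. Floor 4 mm above origin, rim 8 mm above floor. Slice at x=+89 mm, top 16 mm above origin. Trays 86 mm apart.
- tray_fruit: Fixed white tray on the wooden stand; its slice is fruit halva: deep red with tiny white coconut flecks. Origin: underside, middle of the loaf compartment (126 x 68 mm inside), 30 mm above the counter; x lengthwise to the slice, y along the row, z up. Floor 4 mm above origin, rim 8 mm above floor. Slice at x=+89 mm, top 16 mm above origin. Trays 86 mm apart.
- jar_tahini: Bystander: closed jar of beige tahini with a brass-coloured lid, 62 mm across, 106 mm high, standing loose on the counter beyond the racks. Origin at the centre of its underside.
- jar_molasses: Bystander: closed jar of nearly black grape molasses with a white lid, 62 mm across, 106 mm high, standing loose on the counter beyond the racks. Origin at the centre of its underside.
Things that resemble listed ones, but are neither listed nor needed, are in the scene too. Leave any blue or purple look-alike of the loaf_marbled alone.

How it is judged:
By the outcome, as a careful person would: the job done as asked, in the order asked, and still so for the second after the job is handed in, with the robot touching nothing.
It also fails if it takes over 125 s, if anything falls off the work surface, if the arm or the gripper's body presses on something with over 40 N, if the wrist force passes 120 N, or if a joint passes its speed limit or range.

## Robot

A 7-joint arm with a two-finger parallel gripper is mounted at the origin on the work surface. World frame = base frame: x ahead of the robot, y to its left, z up, the work surface at z = 0. Lengths are in m, angles in degrees, forces in N, time in s.
With the tool pointing down it reaches from about 0.35 to 0.9 m from the base axis. Payload 7.2 kg.
Tool frame: the origin (TCP) lies at the very end of the fingers, on their centre line; the grasp point (between the pads) lies 19 mm behind it; z points along the fingers, x is the direction in which the jaws open and shut, and the axes are right-handed (so a half turn about z gives the same grasp; the last joint's range is limited). The gripper opens to 85 mm and grips with 20 to 120 N. Pads are 22 mm wide; open, the fingers measure 114 mm over their backs; the gripper's body (76 mm by 85 mm) begins 54 mm behind the grasp point. The pads swing forward as they close: fully open they stand 13 mm farther back than shut.
Start: joints at [-75.642, 23.554, -0.728, 91.456, 0.321, 64.991, -4.71], TCP at [0.196, 0.594, 0.231] pointing down, gripper open.
Joint ranges: [-169.25, 169.25], [-16.82, 113.86], [-84.01, 82.57], [7.8, 145.47], [-59.2, 239.2], [7.22, 106.19], [-163.78, 163.78]. Speed limits (degrees/s): [136.94, 136.94, 172.46, 172.46, 180, 180, 180].

## Interface

Orientations are given as [roll, pitch, yaw] about the fixed x, y, z axes, in that order (R = Rz(yaw) Ry(pitch) Rx(roll)).
In Python, from cell import bot gives the robot as it stands.
- The arm moves only by the tool apply_moves, never from a script. Its argument "rows" is a list of rows, each an object of numbers: "x", "y", "z": the shift along the tool's x, y, z in mm; "rx", "ry", "rz": the turn, a rotation vector about the tool's x, y, z in degrees; "hand": the finger opening in mm, from 0 to 85.4. In form: [{"x": .., "y": .., "z": .., "rx": .., "ry": .., "rz": .., "hand": ..}, ...]. A call has 1 to 10 rows; each row shifts and turns the commanded pose from where the row before left it, along the tool's axes as they then stand; what a row does not reach is not made up. A row lasts 1/12 s, in which the tool goes at most 41.7 mm and 7.16 degrees, less where a joint would pass 70% of its speed; a pose out of reach is approached as far as the arm can. A call with a gripper value outside its range is refused whole. The fingers move at their own pace and stop on an object; "force" is the grip in N (left out, the last holds). Time passes only in rows, so rows that do not move let the fingers close. It gives the time, the measured TCP pose, the force and the opening at its end, in the units of the state.
- bot.sense(): the state, without advancing time (a new reading comes with each control period).
- bot.grab_frame(name): name is "scene" or "top" or "wrist"; returns (picture, depth): 420x560x3 uint8, red, green, blue; 420x560 float32, m along the optical axis (not along the pixel's ray), 0 where there is no reading.
- bot.camera_model(name): a dict with "K" (3x3 intrinsics, pixels), "k1" (the pictures are not rectified: a ray, as slopes to the right and down, at radius r is drawn at 1 + k1 r^2 times it, then the intrinsics apply), "xyz" and "attitude" of the camera in the world. Camera axes: x right, y up, looking along -z (the intrinsics and any distortion apply to the point x, -y, -z); pixel columns grow to the right and rows downward; lengths in m; the calibration is good to about 2 mm. A picture is of the moment at which its call begins: read the wrist's pose just before it. camera_model takes no time and is no camera call; for the wrist camera it gives the pose at the moment of the call.
- bot.job_done(): hands the job in, once; it reports no verdict.
The state is a dict: "clock": time; "q": joint angles; "joint_velocities": joint speeds; "effort": joint torques, N m; "ee_pos": TCP position; "orientation": TCP orientation; "ft_force": force on the tool from outside, world axes, zero at the start; "torque": the same for the moment, N m; "gripper_width": finger opening in m.
Only numpy, scipy, OpenCV 4.12 (cv2) and the standard library are available. Lean on these libraries where they do the work, as an engineer would, in place of code of your own. Each camera call takes 0.05 s, during which the arm holds its last target.

## Working session

There is one attempt and no reset: what is moved stays moved. The work goes in short steps, Python scripts to look and compute and a tool call to move; the robot and the scene stay as the last step left them, time stands still between calls to the robot, and variables do not carry over. Pictures are saved under pics/ and viewed, and the job is handed in when it is done.

Besides the shell and the picture viewer there is one more tool, called as name(argument=value, ...) on one line, values as JSON. apply_moves: Moves the arm, as the interface text tells. Its arguments: {"type":"object","properties":{"rows":{"type":"array"},"force":{"type":"number"}},"required":["rows"]}

```bash
ls; mkdir -p pics; python3 - <<'E'
from cell import bot
import cv2,numpy as np
print(bot.sense())
for n in ["scene","top"]:
    p,d=bot.grab_frame(n); cv2.imwrite(f"pics/{n}0.png",p[:,:,::-1]); np.save(f"pics/{n}0.npy",d); print(n,bot.camera_model(n))
E
```

```text
pics
{'clock': 0.0, 'q': array([-75.64169983,  23.59871085,  -0.73045923,  91.5049656 ,
         0.32156321,  64.99131136,  -4.71206515]), 'joint_velocities': array([-0.06679104, -0.02123315, -0.0452204 , -0.04075597,  0.07608554,
        0.09809308, -0.03498594]), 'effort': array([-3.01492364e-04, -6.00626135e+01,  6.81863297e-01, -2.99421000e+01,
        1.36739181e-02,  1.04052256e-02, -1.24762988e-05]), 'ee_pos': array([0.19575555, 0.59301566, 0.23046054]), 'orientation': array([1.79993585e+02, 9.27164994e-02, 7.17354248e+01]), 'ft_force': array([ 0.5423063 , -0.57337016,  1.17023746]), 'torque': array([0.03887252, 0.03839179, 0.02189867]), 'gripper_width': 0.08530431775845253}
scene {'K': array([[520.52186392,   0.        , 279.69074367],
       [  0.        , 520.52186392, 202.48434339],
       [  0.        ,   0.        ,   1.        ]]), 'k1': -0.13499347290169325, 'xyz': array([ 1.07510202, -0.90849458,  1.32322457]), 'attitude': array([37.320449  ,  0.145099  , 33.02629037])}
top {'K': array([[388.9924151 ,   0.        , 280.60152857],
       [  0.        , 388.9924151 , 212.20796361],
       [  0.        ,   0.        ,   1.        ]]), 'k1': -0.0797593140599668, 'xyz': array([ 0.42473229, -0.08021287,  1.17997702]), 'attitude': array([  6.4186248 ,   0.54306788, -90.28565052])}
```

View pics/scene0.png

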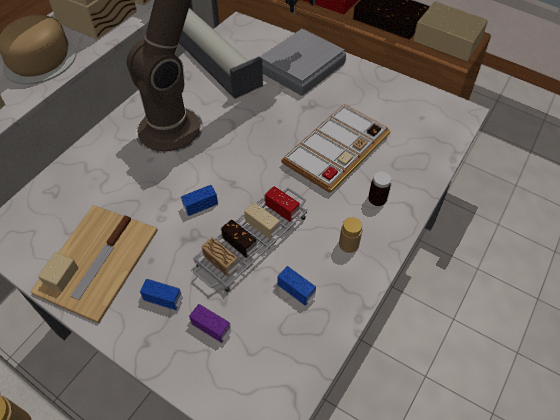

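View pics/top0.png

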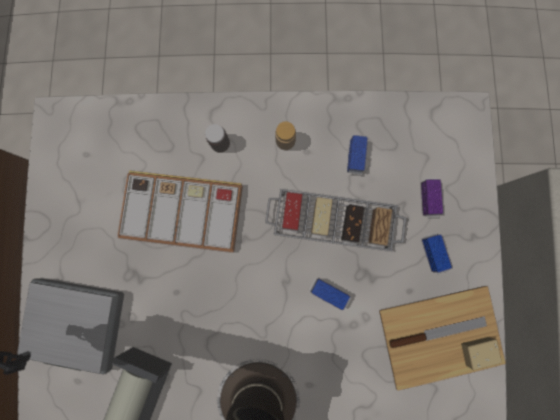

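```bash
cat > h.py <<'E'
import numpy as np,cv2
from scipy.spatial.transform import Rotation as R
def cam(m): return m["K"],m["k1"],np.array(m["xyz"]),R.from_euler("xyz",m["attitude"],degrees=True).as_matrix()
def ray(m,u,v):
    K,k1,c,A=cam(m)
    p=cv2.undistortPoints(np.array([[[u,v]]],float),K,np.array([k1,0,0,0.])).ravel()
    return c,A@np.array([p[0],-p[1],-1.])
def atz(m,u,v,z):
    c,d=ray(m,u,v); return c+d*(z-c[2])/d[2]
def tri(m1,p1,m2,p2):
    c1,d1=ray(m1,*p1);c2,d2=ray(m2,*p2)
    s=np.linalg.lstsq(np.c_[d1,-d2],c2-c1,rcond=None)[0]
    a=c1+s[0]*d1;b=c2+s[1]*d2
    return (a+b)/2,np.linalg.norm(a-b)
def proj(m,P):
    K,k1,c,A=cam(m); P=np.atleast_2d(P)
    q=(P-c)@A; x=q[:,0]/-q[:,2];y=-q[:,1]/-q[:,2]; f=1+k1*(x*x+y*y)
    return np.c_[K[0,0]*x*f+K[0,2],K[1,1]*y*f+K[1,2]]
E
python3 - <<'E'
import cv2,numpy as np
a=cv2.imread("pics/top0.png")
c=a[165:260,110:250]; cv2.imwrite("pics/t1.png",np.clip(cv2.resize(c,None,fx=5.5,fy=5.5,interpolation=cv2.INTER_CUBIC)*1.3,0,255))
c=a[175:265,265:405]; cv2.imwrite("pics/t2.png",np.clip(cv2.resize(c,None,fx=5.5,fy=5.5,interpolation=cv2.INTER_CUBIC)*1.3,0,255))
a=cv2.imread("pics/scene0.png")
cv2.imwrite("pics/s1.png",cv2.resize(a[95:200,270:400],None,fx=5.5,fy=5.5,interpolation=cv2.INTER_CUBIC))
cv2.imwrite("pics/s2.png",cv2.resize(a[180:300,185:320],None,fx=5,fy=5,interpolation=cv2.INTER_CUBIC))
E
```

```text
[ WARN:0@0.039] global loadsave.cpp:1063 imwrite_ Unsupported depth image for selected encoder is fallbacked to CV_8U.
```

View pics/t1.png

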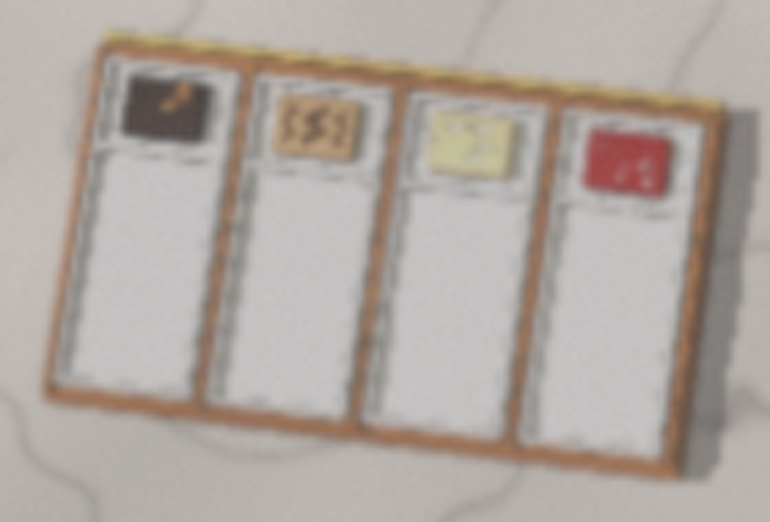

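View pics/t2.png

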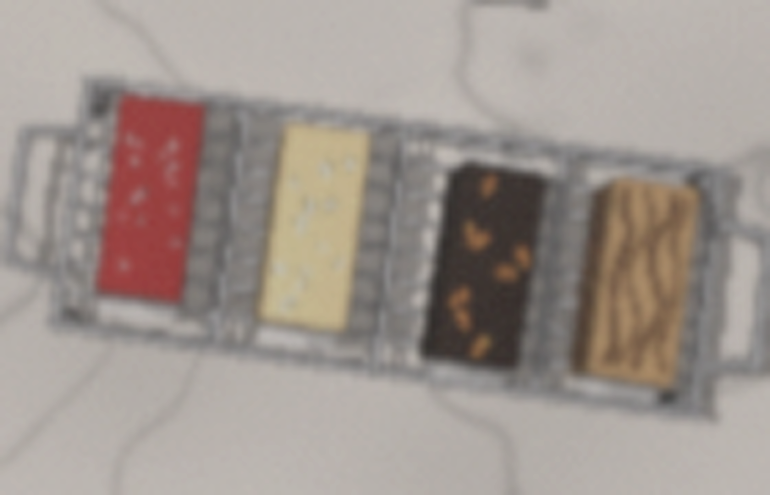

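View pics/s1.png

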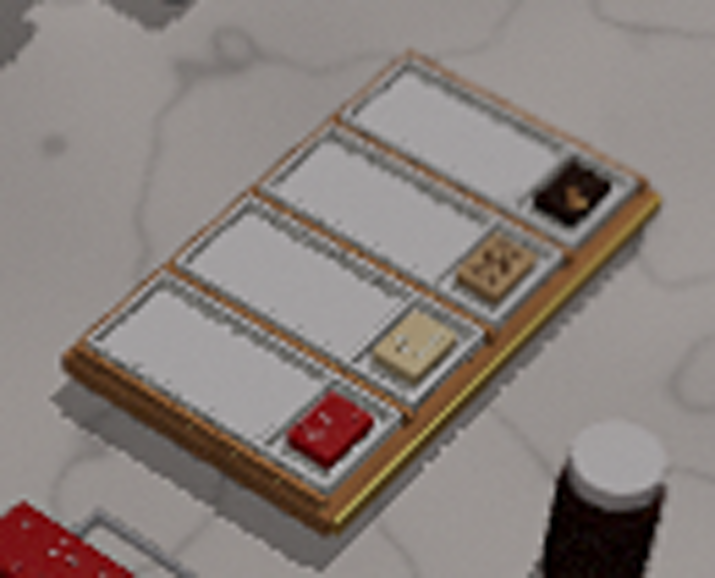

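View pics/s2.png

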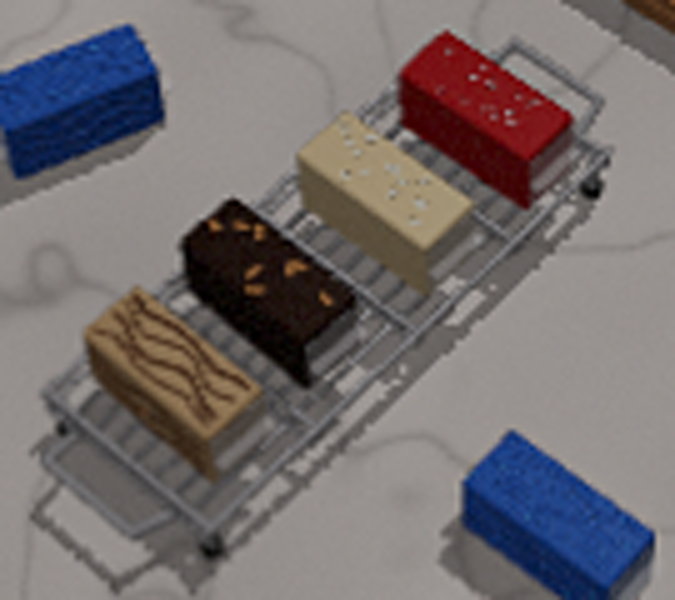

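```bash
cat > m.py <<'E'
from h import *
from cell import bot
T=bot.camera_model("top");S=bot.camera_model("scene")
f=lambda p,s,o:((p[0]+.5)/s-.5+o[0],(p[1]+.5)/s-.5+o[1])
top={"fruit":[(122,95),(203,102),(182,303),(98,293)],"plain":[(286,124),(370,130),(345,330),(260,320)],"choc":[(462,163),(545,172),(522,368),(437,360)],"marb":[(612,182),(698,187),(672,385),(587,377)]}
sc={"fruit":[(572,112),(530,150),(400,73),(447,30)],"plain":[(472,200),(428,245),(298,155),(345,112)],"choc":[(355,292),(308,332),(183,240),(235,198)],"marb":[(263,385),(215,428),(85,328),(137,288)]}
np.set_printoptions(precision=4,suppress=True)
def yaw(v): return np.degrees(np.arctan2(v[1],v[0]))
for n in top:
    P=[];E=[]
    for a,b in zip(top[n],sc[n]):
        p,e=tri(T,f(a,5.5,(265,175)),S,f(b,5,(185,180)));P.append(p);E.append(e)
    P=np.array(P);c=P.mean(0);ax=P[0]+P[1]-P[2]-P[3]
    Q=np.array([atz(T,*f(a,5.5,(265,175)),0.087) for a in top[n]]);ax2=Q[0]+Q[1]-Q[2]-Q[3]
    print(n,c,"z",P[:,2],"err",np.max(E),"yaw",yaw(ax),"len",np.linalg.norm(ax)/2, "|| top@.087",Q.mean(0),yaw(ax2),np.linalg.norm(ax2)/2)
t={"choc":(167,108),"marb":(317,126),"plain":(472,143),"fruit":(627,162)}
s={"choc":(572,190),"marb":(495,265),"plain":(415,343),"fruit":(330,427)}
L=[]
for n in t:
    p,e=tri(T,f(t[n],5.5,(110,165)),S,f(s[n],5.5,(270,95)));q=atz(T,*f(t[n],5.5,(110,165)),.046);L.append(q);print("slice",n,p,e,q)
L=np.array(L);d=(L[0]-L[3])/3;print("pitch",np.linalg.norm(d),"row yaw-90",yaw(d)-90)
for a,b in [((248,70),(203,405)),((405,88),(355,425)),((558,100),(512,440))]:
    A=atz(T,*f(a,5.5,(110,165)),.042);B=atz(T,*f(b,5.5,(110,165)),.042);print("div",yaw(A-B),np.linalg.norm(A-B))
E
python3 m.py
```

```text
fruit [ 0.5533 -0.1021  0.0867] z [0.0877 0.093  0.083  0.0833] err 0.004430912123180705 yaw -7.340801817199482 len 0.10245815236025263 || top@.087 [ 0.5523 -0.103   0.087 ] -6.8665731724744195 0.10398053758152112
plain [ 0.5381 -0.1869  0.0849] z [0.0855 0.0885 0.0837 0.082 ] err 0.002320038913729752 yaw -8.161401930657975 len 0.10285136890061183 || top@.087 [ 0.5374 -0.1872  0.087 ] -8.254237097028984 0.1032253590134065
choc [ 0.5176 -0.2762  0.0875] z [0.086  0.093  0.0881 0.083 ] err 0.0053298258030768575 yaw -8.633009246523516 len 0.10073276952093854 || top@.087 [ 0.5164 -0.2774  0.087 ] -8.396460678053863 0.1021812486463071
marb [ 0.5082 -0.3544  0.0855] z [0.0832 0.0924 0.0872 0.079 ] err 0.0043838714709490455 yaw -8.475889846281904 len 0.1024235716794241 || top@.087 [ 0.5071 -0.355   0.087 ] -9.274249433521003 0.10242957995372816
slice choc [0.6404 0.3527 0.0454] 0.0021092802695656335 [0.6394 0.3517 0.046 ]
slice marb [0.6295 0.269  0.0439] 0.001163344684894708 [0.6286 0.2679 0.046 ]
slice plain [0.6193 0.1834 0.0448] 0.0014378561066969732 [0.6185 0.1827 0.046 ]
slice fruit [0.6085 0.0992 0.0425] 0.0010993568311640865 [0.6075 0.0983 0.046 ]
pitch 0.085112368049612 row yaw-90 -7.192452735568693
div -5.8707007615288855 0.1841165578942823
div -7.117553661311722 0.18449382798157038
div -6.8098458165087274 0.18513865231571736
```

```bash
cat >> h.py <<'E'
def delta(bot,xyz,yaw=None):
    s=bot.sense();A=R.from_euler("xyz",s["orientation"],degrees=True)
    d=A.inv().apply(np.array(xyz)-s["ee_pos"])*1000
    r=None
    if yaw is not None: r=(A.inv()*R.from_euler("xyz",[180,0,yaw],degrees=True)).as_rotvec(degrees=True)
    print("t",s["clock"],"pos",s["ee_pos"].round(4),"ori",s["orientation"].round(2),"F",s["ft_force"].round(1),"w",round(s["gripper_width"],4)); print("d",d.round(1),"rot",None if r is None else r.round(2))
E
python3 - <<'E'
from h import *
from cell import bot
m=bot.camera_model("wrist");s=bot.sense()
A=R.from_euler("xyz",s["orientation"],degrees=True).as_matrix()
K,k,c,B=cam(m);print(K,k,"cam in tool",A.T@(c-s["ee_pos"]),"\n",A.T@B)
delta(bot,(0.50,-0.1,0.23),82)
E
```

```text
[[378.19945935   0.         275.77906547]
 [  0.         378.19945935 206.7070561 ]
 [  0.           0.           1.        ]] -0.09456905426949977 cam in tool [ 0.00076204 -0.07586081 -0.14248242] 
 [[ 9.99999671e-01 -5.32287168e-04  6.12787815e-04]
 [-3.22362031e-04 -9.53303937e-01 -3.02012415e-01]
 [ 7.44930370e-04  3.02012118e-01 -9.53303795e-01]]
t 0.1 pos [0.1957 0.5931 0.2305] ori [1.800e+02 8.000e-02 7.174e+01] F [ 0.  -0.2  0.2] w 0.0855
d [-562.8  506.1    1.4] rot [ -0.     0.08 -10.26]
```

apply_moves(rows=[{"x":-8,"y":10,"z":-3,"rz":-0.5},{"x":-15,"y":18,"z":-5,"rz":-1},{"x":-15,"y":18,"z":-5,"rz":-1},{"x":-15,"y":18,"z":-5,"rz":-1},{"x":-15,"y":18,"z":-5,"rz":-1},{"x":-15,"y":18,"z":-5,"rz":-1},{"x":-15,"y":18,"z":-5,"rz":-1},{"x":-15,"y":18,"z":-5,"rz":-1},{"x":-15,"y":18,"z":-5,"rz":-1},{"x":-15,"y":18,"z":-5,"rz":-1}])

```text
schema error: expected keys x, y, z, rx, ry, rz, hand
```

apply_moves(rows=[{"x":-15,"y":18,"rz":-1,"hand":70},{"x":-15,"y":18},{"x":-15,"y":18},{"x":-15,"y":18},{"x":-15,"y":18},{"x":-15,"y":18},{"x":-15,"y":18},{"x":-15,"y":18},{"x":-12,"y":14},{"x":-8,"y":10}])

```text
schema error: expected keys x, y, z, rx, ry, rz, hand
```

apply_moves(rows=[{},{},{}])

```text
schema error: expected keys x, y, z, rx, ry, rz, hand
```

```bash
python3 - <<'E'
from h import *
from cell import bot
delta(bot,(0.45,-0.24,0.28),82)
m=bot.camera_model("wrist");p,d=bot.grab_frame("wrist")
import pickle;pickle.dump((m,p,d),open("pics/w1.pkl","wb"));cv2.imwrite("pics/w1.png",p[:,:,::-1])
E
```

```text
t 0.1 pos [0.1957 0.5931 0.2305] ori [1.800e+02 8.000e-02 7.174e+01] F [ 0.  -0.2  0.2] w 0.0855
d [-711.5  502.5  -48.4] rot [ -0.     0.08 -10.26]
```

View pics/w1.png

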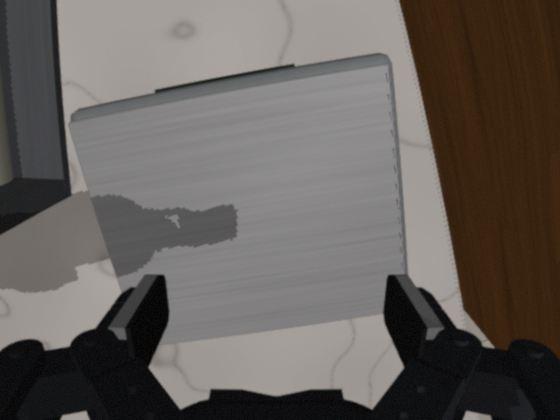

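apply_moves(rows=[{"x":-7,"y":11,"z":-3,"rx":0,"ry":0,"rz":-0.5,"hand":70},{"x":-14,"y":22,"z":-5,"rx":0,"ry":0,"rz":-1,"hand":70},{"x":-14,"y":22,"z":-5,"rx":0,"ry":0,"rz":-1,"hand":70},{"x":-14,"y":22,"z":-5,"rx":0,"ry":0,"rz":-1,"hand":70},{"x":-14,"y":22,"z":-5,"rx":0,"ry":0,"rz":-1,"hand":70},{"x":-14,"y":22,"z":-5,"rx":0,"ry":0,"rz":-1,"hand":70},{"x":-14,"y":22,"z":-5,"rx":0,"ry":0,"rz":-1,"hand":70},{"x":-14,"y":22,"z":-5,"rx":0,"ry":0,"rz":-1,"hand":70},{"x":-14,"y":22,"z":-5,"rx":0,"ry":0,"rz":-1,"hand":70},{"x":-14,"y":22,"z":-5,"rx":0,"ry":0,"rz":-1,"hand":70}])

```text
clock: 0.98
ee_pos: [0.367, 0.4129, 0.2794]
orientation: [-180.0, 0.0, 81.3]
ft_force: [0.4, 0.4, 0.0]
gripper_width: 0.0701
```

apply_moves(rows=[{"x":-14,"y":22,"z":-2,"rx":0,"ry":0,"rz":-0.5,"hand":70},{"x":-14,"y":22,"z":0,"rx":0,"ry":0,"rz":-0.3,"hand":70},{"x":-14,"y":22,"z":0,"rx":0,"ry":0,"rz":0,"hand":70},{"x":-14,"y":22,"z":0,"rx":0,"ry":0,"rz":0,"hand":70},{"x":-14,"y":22,"z":0,"rx":0,"ry":0,"rz":0,"hand":70},{"x":-14,"y":22,"z":0,"rx":0,"ry":0,"rz":0,"hand":70},{"x":-14,"y":22,"z":0,"rx":0,"ry":0,"rz":0,"hand":70},{"x":-14,"y":22,"z":0,"rx":0,"ry":0,"rz":0,"hand":70},{"x":-14,"y":22,"z":0,"rx":0,"ry":0,"rz":0,"hand":70},{"x":-10,"y":16,"z":0,"rx":0,"ry":0,"rz":0,"hand":70}])

```text
clock: 1.82
ee_pos: [0.5606, 0.247, 0.281]
orientation: [180.0, 0.1, 81.9]
ft_force: [0.1, -0.5, -0.3]
gripper_width: 0.0699
```

apply_moves(rows=[{"x":-5,"y":5,"z":0,"rx":0,"ry":0,"rz":0,"hand":70},{"x":0,"y":0,"z":0,"rx":0,"ry":0,"rz":0,"hand":70},{"x":0,"y":0,"z":0,"rx":0,"ry":0,"rz":0,"hand":70}])

```text
clock: 2.07
ee_pos: [0.5626, 0.2443, 0.281]
orientation: [-179.9, -0.0, 82.0]
ft_force: [-0.4, 0.5, -0.8]
gripper_width: 0.0699
```

```bash
python3 - <<'E'
from h import *
from cell import bot
delta(bot,(0.55,-0.23,0.28),82)
m=bot.camera_model("wrist");p,d=bot.grab_frame("wrist")
import pickle;pickle.dump((m,p,d),open("pics/w1.pkl","wb"));cv2.imwrite("pics/w2.png",p[:,:,::-1])
E
```

```text
t 2.0667 pos [0.5626 0.2443 0.281 ] ori [-1.7994e+02 -1.0000e-02  8.2040e+01] F [-0.4  0.5 -0.8] w 0.0699
d [-471.5   53.2    0.8] rot [-0.06 -0.01  0.04]
```

View pics/w2.png

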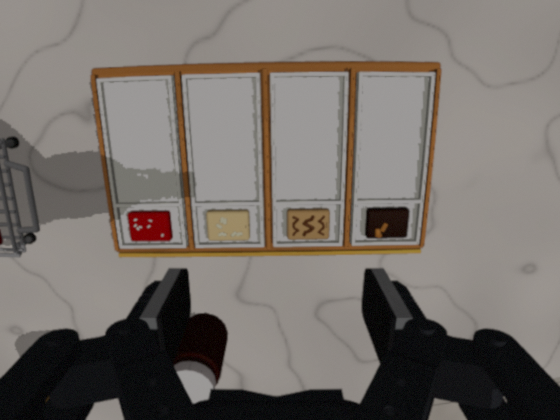

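```bash
python3 - <<'E'
import cv2
a=cv2.imread("pics/w2.png")[55:265,85:285];cv2.imwrite("pics/w2a.png",cv2.resize(a,None,fx=3,fy=3,interpolation=cv2.INTER_CUBIC)[:600])
a=cv2.imread("pics/w2.png")[55:265,255:455];cv2.imwrite("pics/w2b.png",cv2.resize(a,None,fx=3,fy=3,interpolation=cv2.INTER_CUBIC)[:600])
E
```

```text
(no output)
```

View pics/w2a.png

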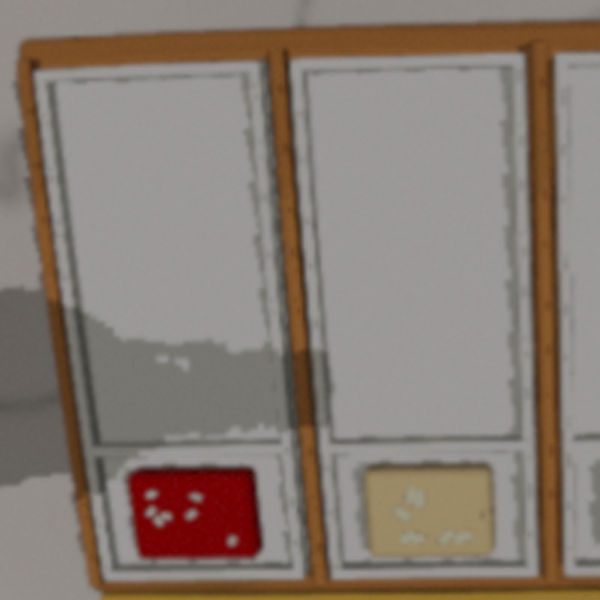

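View pics/w2b.png

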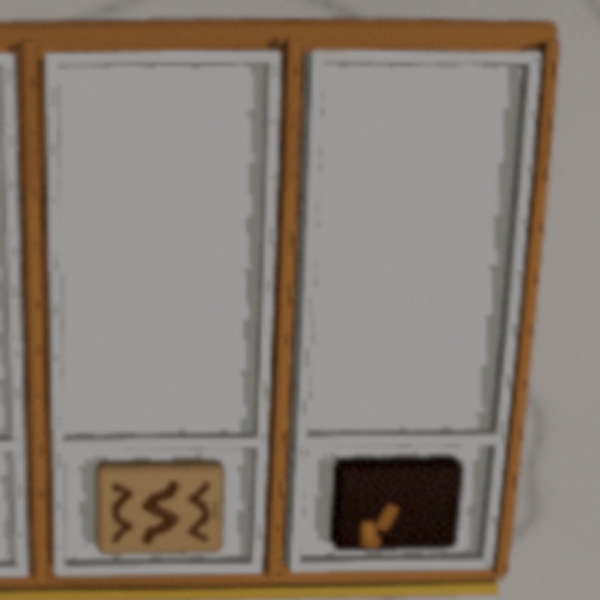

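apply_moves(rows=[{"x":-10,"y":1,"z":0,"rx":0,"ry":0,"rz":0,"hand":70},{"x":-25,"y":3,"z":0,"rx":0,"ry":0,"rz":0,"hand":70},{"x":-25,"y":3,"z":0,"rx":0,"ry":0,"rz":0,"hand":70},{"x":-25,"y":3,"z":0,"rx":0,"ry":0,"rz":0,"hand":70},{"x":-25,"y":3,"z":0,"rx":0,"ry":0,"rz":0,"hand":70},{"x":-25,"y":3,"z":0,"rx":0,"ry":0,"rz":0,"hand":70},{"x":-25,"y":3,"z":0,"rx":0,"ry":0,"rz":0,"hand":70},{"x":-25,"y":3,"z":0,"rx":0,"ry":0,"rz":0,"hand":70},{"x":-25,"y":3,"z":0,"rx":0,"ry":0,"rz":0,"hand":70},{"x":-25,"y":3,"z":0,"rx":0,"ry":0,"rz":0,"hand":70}])

```text
clock: 2.95
ee_pos: [0.5577, 0.0066, 0.2816]
orientation: [180.0, -0.0, 82.1]
ft_force: [0.1, 0.1, 0.2]
gripper_width: 0.0699
```

apply_moves(rows=[{"x":-25,"y":3,"z":0,"rx":0,"ry":0,"rz":0,"hand":70},{"x":-25,"y":3,"z":0,"rx":0,"ry":0,"rz":0,"hand":70},{"x":-25,"y":3,"z":0,"rx":0,"ry":0,"rz":0,"hand":70},{"x":-25,"y":3,"z":0,"rx":0,"ry":0,"rz":0,"hand":70},{"x":-25,"y":3,"z":0,"rx":0,"ry":0,"rz":0,"hand":70},{"x":-25,"y":3,"z":0,"rx":0,"ry":0,"rz":0,"hand":70},{"x":-25,"y":0,"z":0,"rx":0,"ry":0,"rz":0,"hand":70},{"x":-25,"y":0,"z":0,"rx":0,"ry":0,"rz":0,"hand":70},{"x":-15,"y":0,"z":0,"rx":0,"ry":0,"rz":0,"hand":70},{"x":-8,"y":0,"z":0,"rx":0,"ry":0,"rz":0,"hand":70}])

```text
clock: 3.78
ee_pos: [0.5443, -0.2182, 0.2816]
orientation: [180.0, 0.0, 81.9]
ft_force: [0.2, -0.6, -0.1]
gripper_width: 0.0696
```

apply_moves(rows=[{"x":0,"y":0,"z":0,"rx":0,"ry":0,"rz":0,"hand":70},{"x":0,"y":0,"z":0,"rx":0,"ry":0,"rz":0,"hand":70},{"x":0,"y":0,"z":0,"rx":0,"ry":0,"rz":0,"hand":70}])

```text
clock: 4.03
ee_pos: [0.5458, -0.2143, 0.2812]
orientation: [-180.0, -0.1, 82.2]
ft_force: [0.6, -0.4, -0.4]
gripper_width: 0.0699
```

```bash
python3 - <<'E'
from h import *
from cell import bot
delta(bot,(0.55,-0.23,0.28),82)
m=bot.camera_model("wrist");p,d=bot.grab_frame("wrist")
import pickle;pickle.dump((m,p,d),open("pics/w3.pkl","wb"));cv2.imwrite("pics/w3.png",p[:,:,::-1])
E
```

```text
t 4.0333 pos [ 0.5458 -0.2143  0.2812] ori [-1.800e+02 -6.000e-02  8.217e+01] F [ 0.6 -0.4 -0.4] w 0.0699
d [-15.    6.3   1.2] rot [-0.   -0.06  0.17]
```

View pics/w3.png

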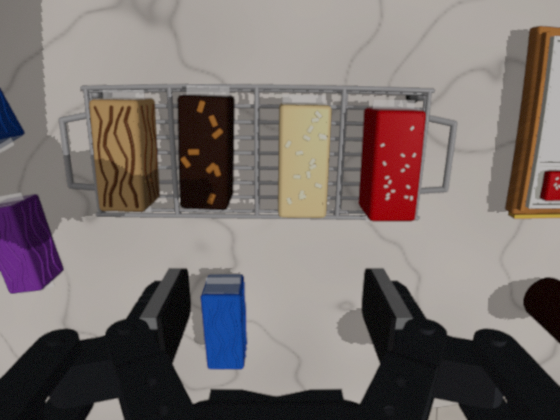

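```bash
python3 - <<'E'
import cv2
a=cv2.imread("pics/w3.png")[80:235,75:265];cv2.imwrite("pics/w3a.png",cv2.resize(a,None,fx=3.8,fy=3.8,interpolation=cv2.INTER_CUBIC))
a=cv2.imread("pics/w3.png")[80:235,255:445];cv2.imwrite("pics/w3b.png",cv2.resize(a,None,fx=3.8,fy=3.8,interpolation=cv2.INTER_CUBIC))
E
```

```text
(no output)
```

View pics/w3a.png

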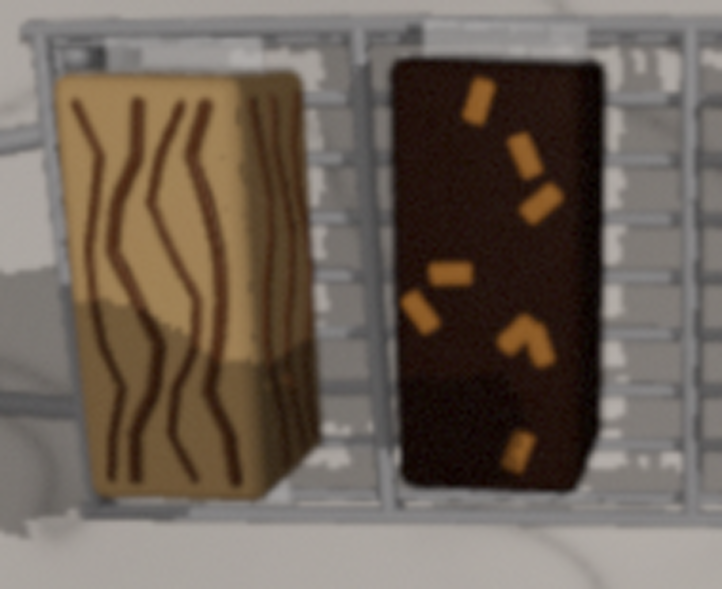

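View pics/w3b.png

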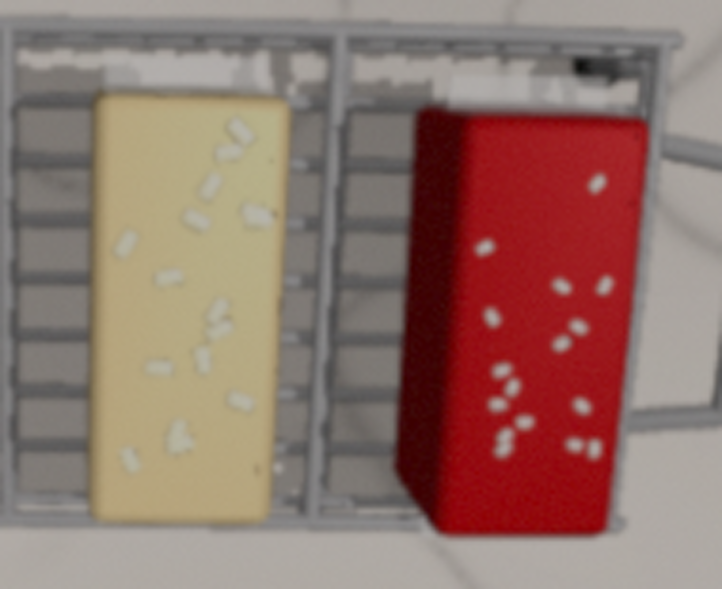

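```bash
cat > m2.py <<'E'
exec(open("m.py").read().split("for n in top:")[0])
import pickle
m3=pickle.load(open("pics/w3.pkl","rb"))[0];m1=pickle.load(open("pics/w1.pkl","rb"))[0]
W={"marb":[(262,498),(98,496),(57,74),(240,74)],"choc":[(577,490),(404,484),(392,60),(580,62)],"plain":[(272,522),(92,522),(95,94),(290,98)],"fruit":[(612,532),(438,532),(470,113),(650,120)]}
o={"marb":75,"choc":75,"plain":255,"fruit":255}
for n in W:
    P=[]
    for a,b in zip(top[n],W[n]): P.append(tri(T,f(a,5.5,(265,175)),m3,f(b,3.8,(o[n],80)))[0])
    P=np.array(P)
    Q=np.array([atz(m3,*f(b,3.8,(o[n],80)),.087) for b in W[n]]);ax=Q[0]+Q[1]-Q[2]-Q[3];w=Q[0]+Q[3]-Q[1]-Q[2]
    print(n,"tri",P.mean(0),"wrist@.087",Q.mean(0),"yaw",yaw(ax),yaw(w)-90,"L,W",np.linalg.norm(ax)/2,np.linalg.norm(w)/2)
    K,D=None,None
    d=pickle.load(open("pics/w3.pkl","rb"))[2];c=proj(m3,Q.mean(0))[0].astype(int);cc,r=ray(m3,*c);print("  depth z",(cc+r*d[c[1],c[0]])[2])
w={"choc":(386,222),"marb":(308,224),"plain":(229,225),"fruit":(149,226)}
t={"choc":(167,108),"marb":(317,126),"plain":(472,143),"fruit":(627,162)}
L=[]
for n in w:
    q=atz(m1,*w[n],.046);L.append(q);print("slice",n,tri(T,f(t[n],5.5,(110,165)),m1,w[n])[0],q)
L=np.array(L);dd=(L[0]-L[3])/3;print(np.linalg.norm(dd),yaw(dd)-90)
# floor corners at z=.034
F={"fruit":([(288,440),(97,443),(48,82),(245,74)],85),"plain":([(512,438),(330,438),(305,72),(503,68)],85),"marb":([(258,437),(63,438),(55,65),(268,63)],255),"choc":([(492,433),(305,433),(308,62),(520,64)],255)}
for n,(c,ox) in F.items():
    Q=np.array([atz(m1,*f(b,3,(ox,55)),.036) for b in c]);ax=Q[0]+Q[1]-Q[2]-Q[3];v=Q[0]+Q[3]-Q[1]-Q[2]
    print("comp",n,Q.mean(0),yaw(ax),yaw(v)-90,np.linalg.norm(ax)/2,np.linalg.norm(v)/2)
E
python3 m2.py
```

```text
marb tri [ 0.5074 -0.3553  0.0857] wrist@.087 [ 0.5095 -0.3547  0.087 ] yaw -10.10109132810759 -8.85673652423958 L,W 0.10292483197777921 0.04314772947845875
  depth z 0.08681929711616698
choc tri [ 0.5166 -0.2793  0.0737] wrist@.087 [ 0.5182 -0.2762  0.087 ] yaw -10.233094304627368 -9.457663813501256 L,W 0.1018016669516503 0.04299490709028118
  depth z 0.08754263863561612
plain tri [ 0.5378 -0.1873  0.0875] wrist@.087 [ 0.5391 -0.1873  0.087 ] yaw -8.022351739146975 -8.286970899149097 L,W 0.10276289960702271 0.04463227077624329
  depth z 0.0869068613299554
fruit tri [ 0.5529 -0.1031  0.0888] wrist@.087 [ 0.554  -0.1026  0.087 ] yaw -7.440668793713622 -8.45831243915977 L,W 0.10178271078346432 0.04357656315738338
  depth z 0.08720546614709046
slice choc [0.6405 0.3538 0.0414] [0.6389 0.3529 0.046 ]
slice marb [0.6299 0.2695 0.0429] [0.6295 0.2698 0.046 ]
slice plain [0.6206 0.1848 0.0387] [0.619  0.1864 0.046 ]
slice fruit [0.6087 0.099  0.0429] [0.6084 0.1004 0.046 ]
0.08477259834960006 -6.883447244123175
comp fruit [0.5216 0.1091 0.036 ] -6.006761419498997 -7.118367034115408 0.12616003726860375 0.06905024354607994
comp plain [0.5321 0.1933 0.036 ] -7.442516614579644 -7.66683806619109 0.12587591406787824 0.06521883473866828
comp marb [0.5434 0.281  0.036 ] -6.776558598449915 -7.3493556934306525 0.12743199681748357 0.06967603716204226
comp choc [0.5535 0.3651 0.036 ] -5.780459384628744 -7.547079230259271 0.12717168207230606 0.069712040605273
```

```bash
python3 -c "
from h import *
from cell import bot
delta(bot,(.5535,-.1027,.048),82)"
```

```text
t 4.0833 pos [ 0.5459 -0.2143  0.2812] ori [-1.800e+02 -5.000e-02  8.218e+01] F [ 1.1  0.5 -0.6] w 0.0704
d [111.4  -7.6 233.3] rot [-0.   -0.05  0.18]
```

apply_moves(rows=[{"x":9,"y":0,"z":10,"rx":0,"ry":0,"rz":0,"hand":70},{"x":18,"y":-1,"z":20,"rx":0,"ry":0,"rz":0,"hand":70},{"x":20,"y":-1,"z":20,"rx":0,"ry":0,"rz":0,"hand":70},{"x":20,"y":-1,"z":20,"rx":0,"ry":0,"rz":0,"hand":70},{"x":20,"y":-2,"z":20,"rx":0,"ry":0,"rz":0,"hand":70},{"x":16,"y":-2,"z":20,"rx":0,"ry":0,"rz":0.2,"hand":70},{"x":8,"y":0,"z":12,"rx":0,"ry":0,"rz":0,"hand":70},{"x":0,"y":0,"z":8,"rx":0,"ry":0,"rz":0,"hand":70},{"x":0,"y":0,"z":0,"rx":0,"ry":0,"rz":0,"hand":70},{"x":0,"y":0,"z":0,"rx":0,"ry":0,"rz":0,"hand":70}])

```text
clock: 4.92
ee_pos: [0.5538, -0.1055, 0.1512]
orientation: [-180.0, 0.0, 81.8]
ft_force: [-0.3, -0.3, 0.8]
gripper_width: 0.0703
```

```bash
python3 -c "
from h import *
from cell import bot
delta(bot,(.5535,-.1027,.048),82)
p,d=bot.grab_frame('wrist');cv2.imwrite('pics/w4.png',p[:,:,::-1])"
```

```text
t 4.9167 pos [ 0.5538 -0.1055  0.1512] ori [-1.7998e+02  3.0000e-02  8.1840e+01] F [-0.3 -0.3  0.8] w 0.0703
d [  2.8  -0.6 103.2] rot [-0.02  0.03 -0.16]
```

View pics/w4.png

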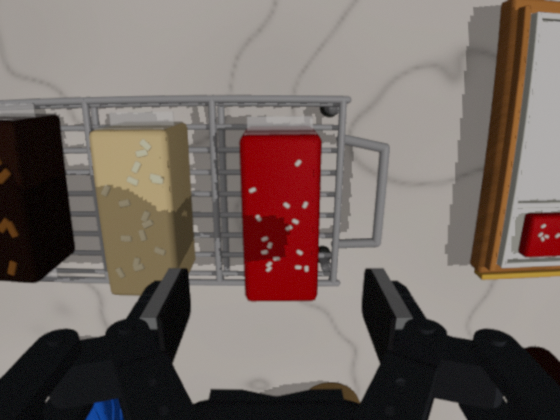

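apply_moves(rows=[{"x":2,"y":0,"z":10,"rx":0,"ry":0,"rz":0,"hand":70},{"x":1,"y":0,"z":16,"rx":0,"ry":0,"rz":0,"hand":70},{"x":0,"y":0,"z":16,"rx":0,"ry":0,"rz":0,"hand":70},{"x":0,"y":0,"z":16,"rx":0,"ry":0,"rz":0,"hand":70},{"x":0,"y":0,"z":14,"rx":0,"ry":0,"rz":0,"hand":70},{"x":0,"y":0,"z":13,"rx":0,"ry":0,"rz":0,"hand":70},{"x":0,"y":0,"z":11,"rx":0,"ry":0,"rz":0,"hand":70},{"x":0,"y":0,"z":7,"rx":0,"ry":0,"rz":0,"hand":70},{"x":0,"y":0,"z":0,"rx":0,"ry":0,"rz":0,"hand":70},{"x":0,"y":0,"z":0,"rx":0,"ry":0,"rz":0,"hand":70}])

```text
clock: 5.8
ee_pos: [0.5544, -0.1026, 0.0483]
orientation: [-180.0, 0.0, 81.8]
ft_force: [-0.9, -0.0, 0.9]
gripper_width: 0.0703
```

apply_moves(rows=[{"x":0,"y":0,"z":0,"rx":0,"ry":0,"rz":0,"hand":55},{"x":0,"y":0,"z":0,"rx":0,"ry":0,"rz":0,"hand":48},{"x":0,"y":0,"z":0,"rx":0,"ry":0,"rz":0,"hand":40},{"x":0,"y":0,"z":0,"rx":0,"ry":0,"rz":0,"hand":35},{"x":0,"y":0,"z":0,"rx":0,"ry":0,"rz":0,"hand":35},{"x":0,"y":0,"z":0,"rx":0,"ry":0,"rz":0,"hand":35},{"x":0,"y":0,"z":0,"rx":0,"ry":0,"rz":0,"hand":35}], force=40)

```text
clock: 6.38
ee_pos: [0.5551, -0.1025, 0.0492]
orientation: [179.9, -0.0, 81.8]
ft_force: [-0.4, -0.9, 6.1]
gripper_width: 0.0458
```

apply_moves(rows=[{"x":0,"y":0,"z":-4,"rx":0,"ry":0,"rz":0,"hand":35},{"x":0,"y":0,"z":-8,"rx":0,"ry":0,"rz":0,"hand":35},{"x":0,"y":0,"z":-12,"rx":0,"ry":0,"rz":0,"hand":35},{"x":0,"y":0,"z":-16,"rx":0,"ry":0,"rz":0,"hand":35},{"x":0,"y":0,"z":-16,"rx":0,"ry":0,"rz":0,"hand":35},{"x":0,"y":0,"z":-16,"rx":0,"ry":0,"rz":0,"hand":35},{"x":0,"y":0,"z":-16,"rx":0,"ry":0,"rz":0,"hand":35},{"x":0,"y":0,"z":-10,"rx":0,"ry":0,"rz":0,"hand":35},{"x":0,"y":0,"z":-4,"rx":0,"ry":0,"rz":0,"hand":35},{"x":0,"y":0,"z":0,"rx":0,"ry":0,"rz":0,"hand":35}])

```text
clock: 7.22
ee_pos: [0.5548, -0.1024, 0.1515]
orientation: [179.9, -0.0, 81.8]
ft_force: [-0.5, -0.2, -4.0]
gripper_width: 0.0457
```

```bash
python3 -c "
from h import *
from cell import bot
delta(bot,(.5211,.1095,.15),83)
p,d=bot.grab_frame('wrist');cv2.imwrite('pics/w5.png',p[:,:,::-1])"
```

```text
t 7.2167 pos [ 0.5548 -0.1024  0.1515] ori [ 1.7989e+02 -2.0000e-02  8.1840e+01] F [-0.5 -0.2 -4. ] w 0.0457
d [204.9 -63.4   1.4] rot [ 0.11 -0.02 -1.16]
```

View pics/w5.png

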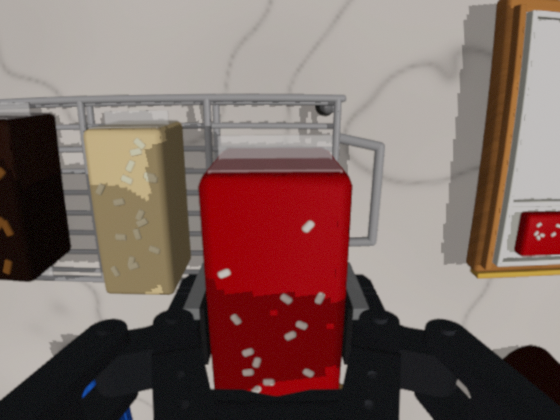

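```bash
cat > off.py <<'E'
import sys
from h import *
from cell import bot
u,v=map(float,sys.argv[1:3]);s=bot.sense();m=bot.camera_model("wrist")
P=atz(m,u,v,s["ee_pos"][2]+.038)
A=R.from_euler("xyz",s["orientation"],degrees=True)
print(A.inv().apply(P-s["ee_pos"])*1000, "expect y -52.5")
E
python3 off.py 277 172
```

```text
[  0.76275541 -52.96983844 -38.02191821] expect y -52.5
```

apply_moves(rows=[{"x":8,"y":-2,"z":0,"rx":0,"ry":0,"rz":-0.2,"hand":35},{"x":16,"y":-5,"z":0,"rx":0,"ry":0,"rz":-0.2,"hand":35},{"x":22,"y":-7,"z":0,"rx":0,"ry":0,"rz":-0.2,"hand":35},{"x":24,"y":-7,"z":0,"rx":0,"ry":0,"rz":-0.2,"hand":35},{"x":24,"y":-8,"z":0,"rx":0,"ry":0,"rz":-0.2,"hand":35},{"x":24,"y":-8,"z":0,"rx":0,"ry":0,"rz":-0.2,"hand":35},{"x":24,"y":-8,"z":0,"rx":0,"ry":0,"rz":0,"hand":35},{"x":24,"y":-8,"z":0,"rx":0,"ry":0,"rz":0,"hand":35},{"x":22,"y":-6,"z":0,"rx":0,"ry":0,"rz":0,"hand":35},{"x":12,"y":-3,"z":0,"rx":0,"ry":0,"rz":0,"hand":35}])

```text
clock: 8.1
ee_pos: [0.5167, 0.1077, 0.1492]
orientation: [-179.9, -0.0, 83.3]
ft_force: [0.7, -0.2, -3.8]
gripper_width: 0.0458
```

apply_moves(rows=[{"x":5,"y":-1,"z":5,"rx":0,"ry":0,"rz":0,"hand":35},{"x":0,"y":0,"z":12,"rx":0,"ry":0,"rz":0,"hand":35},{"x":0,"y":0,"z":14,"rx":0,"ry":0,"rz":0,"hand":35},{"x":0,"y":0,"z":14,"rx":0,"ry":0,"rz":0,"hand":35},{"x":0,"y":0,"z":10,"rx":0,"ry":0,"rz":0,"hand":35},{"x":0,"y":0,"z":5,"rx":0,"ry":0,"rz":0,"hand":35},{"x":0,"y":0,"z":0,"rx":0,"ry":0,"rz":0,"hand":35},{"x":0,"y":0,"z":0,"rx":0,"ry":0,"rz":0,"hand":35}])

```text
clock: 8.77
ee_pos: [0.5181, 0.1085, 0.0902]
orientation: [-180.0, 0.0, 83.0]
ft_force: [-0.1, 0.1, -4.1]
gripper_width: 0.0455
```

```bash
python3 -c "
from h import *
from cell import bot
delta(bot,(.5211,.1095,.053),83)
p,d=bot.grab_frame('wrist');cv2.imwrite('pics/w6.png',p[:,:,::-1])"
```

```text
t 8.7667 pos [0.5181 0.1085 0.0902] ori [-1.7999e+02  2.0000e-02  8.2990e+01] F [-0.1  0.1 -4.1] w 0.0455
d [ 1.4  2.9 37.2] rot [-0.01  0.02 -0.01]
```

View pics/w6.png

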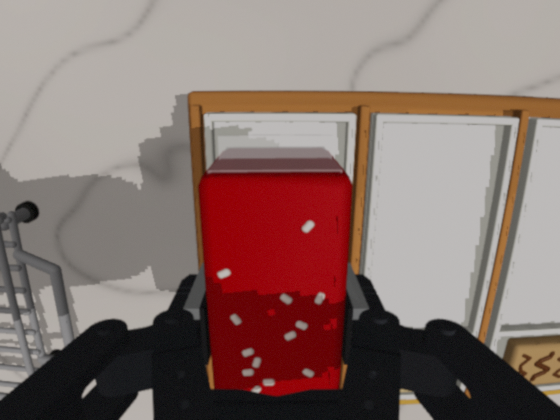

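apply_moves(rows=[{"x":1,"y":2,"z":6,"rx":0,"ry":0,"rz":0,"hand":35},{"x":0,"y":1,"z":8,"rx":0,"ry":0,"rz":0,"hand":35},{"x":0,"y":0,"z":8,"rx":0,"ry":0,"rz":0,"hand":35},{"x":0,"y":0,"z":6,"rx":0,"ry":0,"rz":0,"hand":35},{"x":0,"y":0,"z":5,"rx":0,"ry":0,"rz":0,"hand":35},{"x":0,"y":0,"z":3,"rx":0,"ry":0,"rz":0,"hand":35},{"x":0,"y":0,"z":1,"rx":0,"ry":0,"rz":0,"hand":35},{"x":0,"y":0,"z":0,"rx":0,"ry":0,"rz":0,"hand":35}])

```text
clock: 9.48
ee_pos: [0.5209, 0.1095, 0.0529]
orientation: [-180.0, 0.0, 83.0]
ft_force: [-0.5, -0.2, -3.9]
gripper_width: 0.0452
```

apply_moves(rows=[{"x":0,"y":0,"z":1,"rx":0,"ry":0,"rz":0,"hand":35},{"x":0,"y":0,"z":0,"rx":0,"ry":0,"rz":0,"hand":35},{"x":0,"y":0,"z":0,"rx":0,"ry":0,"rz":0,"hand":35}])

```text
clock: 9.73
ee_pos: [0.5212, 0.1096, 0.0525]
orientation: [180.0, -0.0, 83.0]
ft_force: [-0.4, -0.4, -4.3]
gripper_width: 0.0455
```

apply_moves(rows=[{"x":0,"y":0,"z":1,"rx":0,"ry":0,"rz":0,"hand":35},{"x":0,"y":0,"z":0,"rx":0,"ry":0,"rz":0,"hand":35},{"x":0,"y":0,"z":0,"rx":0,"ry":0,"rz":0,"hand":35}])

```text
clock: 9.98
ee_pos: [0.5211, 0.1097, 0.0513]
orientation: [180.0, -0.0, 83.0]
ft_force: [-0.1, 0.3, -4.1]
gripper_width: 0.046
```

apply_moves(rows=[{"x":0,"y":0,"z":1,"rx":0,"ry":0,"rz":0,"hand":35},{"x":0,"y":0,"z":0,"rx":0,"ry":0,"rz":0,"hand":35},{"x":0,"y":0,"z":0,"rx":0,"ry":0,"rz":0,"hand":35}])

```text
clock: 10.23
ee_pos: [0.5211, 0.1097, 0.0512]
orientation: [180.0, -0.0, 83.0]
ft_force: [-3.4, -1.0, 7.5]
gripper_width: 0.0455
```

apply_moves(rows=[{"x":0,"y":0,"z":0,"rx":0,"ry":0,"rz":0,"hand":48},{"x":0,"y":0,"z":0,"rx":0,"ry":0,"rz":0,"hand":52},{"x":0,"y":0,"z":0,"rx":0,"ry":0,"rz":0,"hand":58},{"x":0,"y":0,"z":0,"rx":0,"ry":0,"rz":0,"hand":64},{"x":0,"y":0,"z":0,"rx":0,"ry":0,"rz":0,"hand":64},{"x":0,"y":0,"z":-5,"rx":0,"ry":0,"rz":0,"hand":64},{"x":0,"y":0,"z":-12,"rx":0,"ry":0,"rz":0,"hand":64},{"x":0,"y":0,"z":-20,"rx":0,"ry":0,"rz":0,"hand":64},{"x":0,"y":0,"z":-24,"rx":0,"ry":0,"rz":0,"hand":64},{"x":0,"y":0,"z":-24,"rx":0,"ry":0,"rz":0,"hand":66}])

```text
clock: 11.07
ee_pos: [0.5207, 0.1094, 0.1362]
orientation: [-180.0, 0.0, 83.0]
ft_force: [0.3, 0.0, 0.2]
gripper_width: 0.0663
```

```bash
python3 -c "
from h import *
from cell import bot
delta(bot,(.538,-.187,.13),82)
p,d=bot.grab_frame('wrist');cv2.imwrite('pics/w7.png',p[:,:,::-1])"
```

```text
t 11.0667 pos [0.5207 0.1094 0.1362] ori [-1.7995e+02  3.0000e-02  8.3030e+01] F [0.3 0.  0.2] w 0.0663
d [-292.1   53.2    6.3] rot [-0.05  0.03  1.03]
```

View pics/w7.png

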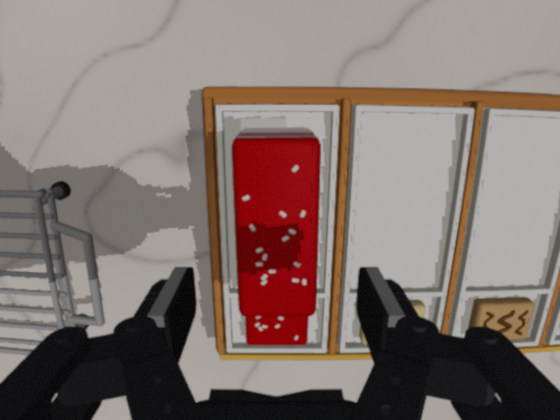

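apply_moves(rows=[{"x":-10,"y":2,"z":-8,"rx":0,"ry":0,"rz":0.2,"hand":68},{"x":-22,"y":4,"z":-4,"rx":0,"ry":0,"rz":0.2,"hand":70},{"x":-26,"y":5,"z":0,"rx":0,"ry":0,"rz":0.2,"hand":70},{"x":-28,"y":5,"z":0,"rx":0,"ry":0,"rz":0.2,"hand":70},{"x":-28,"y":5,"z":0,"rx":0,"ry":0,"rz":0.2,"hand":70},{"x":-28,"y":5,"z":0,"rx":0,"ry":0,"rz":0,"hand":70},{"x":-28,"y":5,"z":0,"rx":0,"ry":0,"rz":0,"hand":70},{"x":-28,"y":5,"z":0,"rx":0,"ry":0,"rz":0,"hand":70},{"x":-28,"y":5,"z":0,"rx":0,"ry":0,"rz":0,"hand":70},{"x":-28,"y":5,"z":0,"rx":0,"ry":0,"rz":0,"hand":70}])

```text
clock: 11.95
ee_pos: [0.5316, -0.1504, 0.1469]
orientation: [-179.9, 0.0, 82.0]
ft_force: [0.9, 0.6, -0.1]
gripper_width: 0.0701
```

apply_moves(rows=[{"x":-22,"y":4,"z":0,"rx":0,"ry":0,"rz":0,"hand":70},{"x":-12,"y":2,"z":0,"rx":0,"ry":0,"rz":0,"hand":70},{"x":-4,"y":1,"z":0,"rx":0,"ry":0,"rz":0,"hand":70},{"x":0,"y":0,"z":0,"rx":0,"ry":0,"rz":0,"hand":70},{"x":0,"y":0,"z":0,"rx":0,"ry":0,"rz":0,"hand":70}])

```text
clock: 12.37
ee_pos: [0.5341, -0.1855, 0.1469]
orientation: [-180.0, -0.1, 82.1]
ft_force: [-0.6, 0.7, -0.7]
gripper_width: 0.0698
```

```bash
python3 -c "
from h import *
from cell import bot
delta(bot,(.538,-.187,.048),82)
p,d=bot.grab_frame('wrist');cv2.imwrite('pics/w8.png',p[:,:,::-1])"
```

```text
t 12.3667 pos [ 0.5341 -0.1855  0.1469] ori [-1.7995e+02 -5.0000e-02  8.2090e+01] F [-0.6  0.7 -0.7] w 0.0698
d [-1.   4.2 98.9] rot [-0.05 -0.05  0.09]
```

View pics/w8.png

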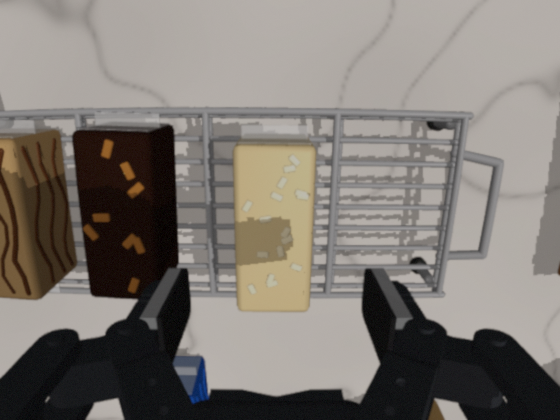

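apply_moves(rows=[{"x":0,"y":2,"z":10,"rx":0,"ry":0,"rz":0,"hand":70},{"x":-1,"y":2,"z":16,"rx":0,"ry":0,"rz":0,"hand":70},{"x":0,"y":0,"z":16,"rx":0,"ry":0,"rz":0,"hand":70},{"x":0,"y":0,"z":16,"rx":0,"ry":0,"rz":0,"hand":70},{"x":0,"y":0,"z":14,"rx":0,"ry":0,"rz":0,"hand":70},{"x":0,"y":0,"z":12,"rx":0,"ry":0,"rz":0,"hand":70},{"x":0,"y":0,"z":9,"rx":0,"ry":0,"rz":0,"hand":70},{"x":0,"y":0,"z":5,"rx":0,"ry":0,"rz":0,"hand":70},{"x":0,"y":0,"z":0,"rx":0,"ry":0,"rz":0,"hand":70},{"x":0,"y":0,"z":0,"rx":0,"ry":0,"rz":0,"hand":70}])

```text
clock: 13.25
ee_pos: [0.5382, -0.1883, 0.0494]
orientation: [180.0, 0.0, 82.0]
ft_force: [0.4, 1.1, -0.5]
gripper_width: 0.0699
```

apply_moves(rows=[{"x":0,"y":0,"z":0,"rx":0,"ry":0,"rz":0,"hand":55},{"x":0,"y":0,"z":0,"rx":0,"ry":0,"rz":0,"hand":48},{"x":0,"y":0,"z":0,"rx":0,"ry":0,"rz":0,"hand":40},{"x":0,"y":0,"z":0,"rx":0,"ry":0,"rz":0,"hand":35},{"x":0,"y":0,"z":0,"rx":0,"ry":0,"rz":0,"hand":35},{"x":0,"y":0,"z":0,"rx":0,"ry":0,"rz":0,"hand":35},{"x":0,"y":0,"z":0,"rx":0,"ry":0,"rz":0,"hand":35}])

```text
clock: 13.83
ee_pos: [0.5386, -0.1885, 0.0502]
orientation: [179.9, -0.0, 82.0]
ft_force: [-1.0, 0.0, 6.5]
gripper_width: 0.0458
```

apply_moves(rows=[{"x":0,"y":0,"z":-4,"rx":0,"ry":0,"rz":0,"hand":35},{"x":0,"y":0,"z":-8,"rx":0,"ry":0,"rz":0,"hand":35},{"x":0,"y":0,"z":-12,"rx":0,"ry":0,"rz":0,"hand":35},{"x":0,"y":0,"z":-16,"rx":0,"ry":0,"rz":0,"hand":35},{"x":0,"y":0,"z":-16,"rx":0,"ry":0,"rz":0,"hand":35},{"x":0,"y":0,"z":-16,"rx":0,"ry":0,"rz":0,"hand":35},{"x":0,"y":0,"z":-16,"rx":0,"ry":0,"rz":0,"hand":35},{"x":0,"y":0,"z":-12,"rx":0,"ry":0,"rz":0,"hand":35},{"x":0,"y":0,"z":-5,"rx":0,"ry":0,"rz":0,"hand":35},{"x":0,"y":0,"z":0,"rx":0,"ry":0,"rz":0,"hand":35}])

```text
clock: 14.67
ee_pos: [0.5386, -0.1886, 0.1559]
orientation: [179.9, -0.0, 82.0]
ft_force: [0.1, -0.2, -2.7]
gripper_width: 0.0454
```

```bash
python3 -c "
from h import *
from cell import bot
delta(bot,(.5316,.1948,.155),83)
p,d=bot.grab_frame('wrist');cv2.imwrite('pics/w9.png',p[:,:,::-1])"
```

```text
t 14.6667 pos [ 0.5386 -0.1886  0.1559] ori [179.86  -0.    82.03] F [ 0.1 -0.2 -2.7] w 0.0454
d [378.7 -60.1   0.7] rot [ 0.14  0.   -0.97]
```

View pics/w9.png

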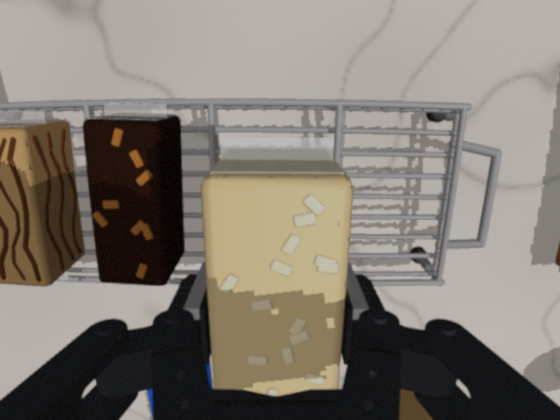

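apply_moves(rows=[{"x":8,"y":-1,"z":0,"rx":0,"ry":0,"rz":-0.2,"hand":35},{"x":16,"y":-2,"z":0,"rx":0,"ry":0,"rz":-0.2,"hand":35},{"x":24,"y":-4,"z":0,"rx":0,"ry":0,"rz":-0.2,"hand":35},{"x":28,"y":-4,"z":0,"rx":0,"ry":0,"rz":-0.2,"hand":35},{"x":28,"y":-4,"z":0,"rx":0,"ry":0,"rz":-0.2,"hand":35},{"x":28,"y":-4,"z":0,"rx":0,"ry":0,"rz":0,"hand":35},{"x":28,"y":-5,"z":0,"rx":0,"ry":0,"rz":0,"hand":35},{"x":28,"y":-5,"z":0,"rx":0,"ry":0,"rz":0,"hand":35},{"x":28,"y":-5,"z":0,"rx":0,"ry":0,"rz":0,"hand":35},{"x":28,"y":-5,"z":0,"rx":0,"ry":0,"rz":0,"hand":35}])

```text
clock: 15.55
ee_pos: [0.5285, 0.0605, 0.1532]
orientation: [-179.9, 0.0, 83.1]
ft_force: [1.9, -1.3, -3.2]
gripper_width: 0.0454
```

apply_moves(rows=[{"x":28,"y":-4,"z":0,"rx":0,"ry":0,"rz":0,"hand":35},{"x":28,"y":-4,"z":0,"rx":0,"ry":0,"rz":0,"hand":35},{"x":28,"y":-4,"z":0,"rx":0,"ry":0,"rz":0,"hand":35},{"x":24,"y":-3,"z":0,"rx":0,"ry":0,"rz":0,"hand":35},{"x":16,"y":-2,"z":0,"rx":0,"ry":0,"rz":0,"hand":35},{"x":8,"y":-1,"z":0,"rx":0,"ry":0,"rz":0,"hand":35},{"x":3,"y":0,"z":0,"rx":0,"ry":0,"rz":0,"hand":35},{"x":0,"y":0,"z":0,"rx":0,"ry":0,"rz":0,"hand":35},{"x":0,"y":0,"z":0,"rx":0,"ry":0,"rz":0,"hand":35}])

```text
clock: 16.3
ee_pos: [0.5282, 0.1933, 0.1539]
orientation: [-180.0, 0.1, 83.0]
ft_force: [0.6, -0.9, -2.7]
gripper_width: 0.0459
```

```bash
python3 -c "
from h import *
from cell import bot
delta(bot,(.5316,.1948,.053),83)"
```

```text
t 16.3 pos [0.5282 0.1933 0.1539] ori [-1.7997e+02  7.0000e-02  8.2960e+01] F [ 0.6 -0.9 -2.7] w 0.0459
d [  2.    3.3 100.9] rot [-0.03  0.07 -0.04]
```

apply_moves(rows=[{"x":1,"y":2,"z":8,"rx":0,"ry":0,"rz":0,"hand":35},{"x":1,"y":1,"z":16,"rx":0,"ry":0,"rz":0,"hand":35},{"x":0,"y":0,"z":16,"rx":0,"ry":0,"rz":0,"hand":35},{"x":0,"y":0,"z":16,"rx":0,"ry":0,"rz":0,"hand":35},{"x":0,"y":0,"z":14,"rx":0,"ry":0,"rz":0,"hand":35},{"x":0,"y":0,"z":11,"rx":0,"ry":0,"rz":0,"hand":35},{"x":0,"y":0,"z":8,"rx":0,"ry":0,"rz":0,"hand":35},{"x":0,"y":0,"z":5,"rx":0,"ry":0,"rz":0,"hand":35},{"x":0,"y":0,"z":3,"rx":0,"ry":0,"rz":0,"hand":35},{"x":0,"y":0,"z":1,"rx":0,"ry":0,"rz":0,"hand":35}])

```text
clock: 17.13
ee_pos: [0.5316, 0.1962, 0.0561]
orientation: [180.0, 0.0, 83.0]
ft_force: [-0.2, 0.5, -3.0]
gripper_width: 0.0455
```

apply_moves(rows=[{"x":0,"y":0,"z":1,"rx":0,"ry":0,"rz":0,"hand":35},{"x":0,"y":0,"z":0,"rx":0,"ry":0,"rz":0,"hand":35},{"x":0,"y":0,"z":0,"rx":0,"ry":0,"rz":0,"hand":35}])

```text
clock: 17.38
ee_pos: [0.5318, 0.1965, 0.0558]
orientation: [180.0, -0.0, 83.0]
ft_force: [-1.3, -0.9, -3.2]
gripper_width: 0.0451
```

apply_moves(rows=[{"x":-1,"y":0,"z":2,"rx":0,"ry":0,"rz":0,"hand":35},{"x":0,"y":0,"z":1,"rx":0,"ry":0,"rz":0,"hand":35},{"x":0,"y":0,"z":0,"rx":0,"ry":0,"rz":0,"hand":35},{"x":0,"y":0,"z":0,"rx":0,"ry":0,"rz":0,"hand":35}])

```text
clock: 17.72
ee_pos: [0.5314, 0.1953, 0.0523]
orientation: [180.0, -0.0, 83.0]
ft_force: [-0.9, 0.3, -3.3]
gripper_width: 0.0456
```

apply_moves(rows=[{"x":0,"y":0,"z":1,"rx":0,"ry":0,"rz":0,"hand":35},{"x":0,"y":0,"z":0,"rx":0,"ry":0,"rz":0,"hand":35},{"x":0,"y":0,"z":0,"rx":0,"ry":0,"rz":0,"hand":35}])

```text
clock: 17.97
ee_pos: [0.5314, 0.1954, 0.0522]
orientation: [180.0, -0.0, 83.0]
ft_force: [-3.8, -1.5, 6.3]
gripper_width: 0.0456
```

Contact. Release and rise.

apply_moves(rows=[{"x":0,"y":0,"z":0,"rx":0,"ry":0,"rz":0,"hand":48},{"x":0,"y":0,"z":0,"rx":0,"ry":0,"rz":0,"hand":52},{"x":0,"y":0,"z":0,"rx":0,"ry":0,"rz":0,"hand":58},{"x":0,"y":0,"z":0,"rx":0,"ry":0,"rz":0,"hand":64},{"x":0,"y":0,"z":0,"rx":0,"ry":0,"rz":0,"hand":64},{"x":0,"y":0,"z":-5,"rx":0,"ry":0,"rz":0,"hand":64},{"x":0,"y":0,"z":-12,"rx":0,"ry":0,"rz":0,"hand":64},{"x":0,"y":0,"z":-20,"rx":0,"ry":0,"rz":0,"hand":64},{"x":0,"y":0,"z":-28,"rx":0,"ry":0,"rz":0,"hand":64},{"x":0,"y":0,"z":-30,"rx":0,"ry":0,"rz":0,"hand":66}])

```text
clock: 18.8
ee_pos: [0.5308, 0.195, 0.1476]
orientation: [-179.9, 0.1, 83.0]
ft_force: [0.2, 0.8, -0.5]
gripper_width: 0.0661
```

```bash
python3 -c "
from h import *
from cell import bot
delta(bot,(.518,-.277,.15),80.5)
p,d=bot.grab_frame('wrist');cv2.imwrite('pics/w10.png',p[:,:,::-1])"
```

```text
t 18.8 pos [0.5308 0.195  0.1476] ori [-1.7994e+02  5.0000e-02  8.3030e+01] F [ 0.2  0.8 -0.5] w 0.0661
d [-470.1   44.6   -2. ] rot [-0.06  0.05  2.53]
```

View pics/w10.png

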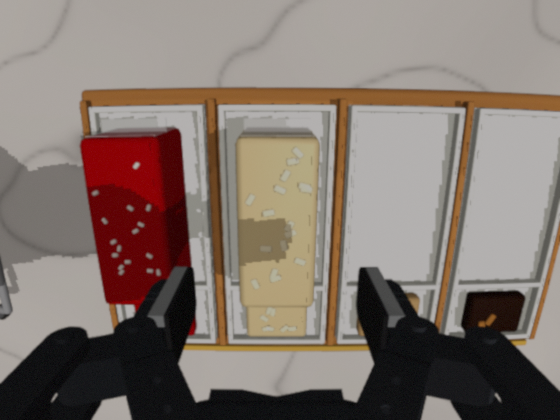

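apply_moves(rows=[{"x":-8,"y":1,"z":-2,"rx":0,"ry":0,"rz":0.8,"hand":68},{"x":-18,"y":2,"z":0,"rx":0,"ry":0,"rz":0.8,"hand":70},{"x":-26,"y":3,"z":0,"rx":0,"ry":0,"rz":0.9,"hand":70},{"x":-30,"y":4,"z":0,"rx":0,"ry":0,"rz":0,"hand":70},{"x":-30,"y":4,"z":0,"rx":0,"ry":0,"rz":0,"hand":70},{"x":-30,"y":4,"z":0,"rx":0,"ry":0,"rz":0,"hand":70},{"x":-30,"y":4,"z":0,"rx":0,"ry":0,"rz":0,"hand":70},{"x":-30,"y":4,"z":0,"rx":0,"ry":0,"rz":0,"hand":70},{"x":-30,"y":4,"z":0,"rx":0,"ry":0,"rz":0,"hand":70},{"x":-30,"y":4,"z":0,"rx":0,"ry":0,"rz":0,"hand":70}])

```text
clock: 19.68
ee_pos: [0.5212, -0.0719, 0.1474]
orientation: [-179.9, 0.0, 80.4]
ft_force: [-0.2, -0.6, -1.2]
gripper_width: 0.07
```

apply_moves(rows=[{"x":-30,"y":4,"z":0,"rx":0,"ry":0,"rz":0,"hand":70},{"x":-30,"y":4,"z":0,"rx":0,"ry":0,"rz":0,"hand":70},{"x":-30,"y":4,"z":0,"rx":0,"ry":0,"rz":0,"hand":70},{"x":-30,"y":4,"z":0,"rx":0,"ry":0,"rz":0,"hand":70},{"x":-30,"y":4,"z":0,"rx":0,"ry":0,"rz":0,"hand":70},{"x":-26,"y":4,"z":0,"rx":0,"ry":0,"rz":0,"hand":70},{"x":-18,"y":3,"z":0,"rx":0,"ry":0,"rz":0,"hand":70},{"x":-10,"y":1,"z":0,"rx":0,"ry":0,"rz":0,"hand":70},{"x":0,"y":0,"z":0,"rx":0,"ry":0,"rz":0,"hand":70},{"x":0,"y":0,"z":0,"rx":0,"ry":0,"rz":0,"hand":70}])

```text
clock: 20.52
ee_pos: [0.5161, -0.2745, 0.1476]
orientation: [-179.9, -0.0, 80.4]
ft_force: [-0.1, 1.0, -0.9]
gripper_width: 0.0702
```

```bash
python3 -c "
from h import *
from cell import bot
delta(bot,(.518,-.277,.049),80.5)
p,d=bot.grab_frame('wrist');cv2.imwrite('pics/w11.png',p[:,:,::-1])"
```

```text
t 20.5167 pos [ 0.5161 -0.2745  0.1476] ori [-1.799e+02 -4.000e-02  8.044e+01] F [-0.1  1.  -0.9] w 0.0702
d [-2.2  2.5 98.5] rot [-0.1  -0.04 -0.06]
```

View pics/w11.png

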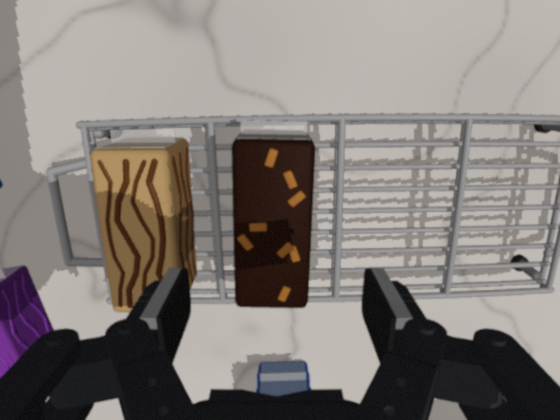

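apply_moves(rows=[{"x":-1,"y":1,"z":10,"rx":0,"ry":0,"rz":0,"hand":68},{"x":0,"y":1,"z":16,"rx":0,"ry":0,"rz":0,"hand":66},{"x":0,"y":0,"z":16,"rx":0,"ry":0,"rz":0,"hand":66},{"x":0,"y":0,"z":16,"rx":0,"ry":0,"rz":0,"hand":66},{"x":0,"y":0,"z":14,"rx":0,"ry":0,"rz":0,"hand":66},{"x":0,"y":0,"z":12,"rx":0,"ry":0,"rz":0,"hand":66},{"x":0,"y":0,"z":9,"rx":0,"ry":0,"rz":0,"hand":66},{"x":0,"y":0,"z":5,"rx":0,"ry":0,"rz":0,"hand":66},{"x":0,"y":0,"z":0,"rx":0,"ry":0,"rz":0,"hand":66},{"x":0,"y":0,"z":0,"rx":0,"ry":0,"rz":0,"hand":66}])

```text
clock: 21.4
ee_pos: [0.5191, -0.2758, 0.0503]
orientation: [180.0, -0.0, 80.5]
ft_force: [0.1, -0.1, -0.2]
gripper_width: 0.0661
```

apply_moves(rows=[{"x":0,"y":0,"z":0,"rx":0,"ry":0,"rz":0,"hand":55},{"x":0,"y":0,"z":0,"rx":0,"ry":0,"rz":0,"hand":48},{"x":0,"y":0,"z":0,"rx":0,"ry":0,"rz":0,"hand":40},{"x":0,"y":0,"z":0,"rx":0,"ry":0,"rz":0,"hand":35},{"x":0,"y":0,"z":0,"rx":0,"ry":0,"rz":0,"hand":35},{"x":0,"y":0,"z":0,"rx":0,"ry":0,"rz":0,"hand":35},{"x":0,"y":0,"z":0,"rx":0,"ry":0,"rz":0,"hand":35}])

```text
clock: 21.98
ee_pos: [0.5196, -0.2766, 0.0514]
orientation: [179.9, 0.0, 80.5]
ft_force: [-1.8, -0.1, 6.1]
gripper_width: 0.0456
```

apply_moves(rows=[{"x":0,"y":0,"z":-4,"rx":0,"ry":0,"rz":0,"hand":35},{"x":0,"y":0,"z":-8,"rx":0,"ry":0,"rz":0,"hand":35},{"x":0,"y":0,"z":-12,"rx":0,"ry":0,"rz":0,"hand":35},{"x":0,"y":0,"z":-16,"rx":0,"ry":0,"rz":0,"hand":35},{"x":0,"y":0,"z":-16,"rx":0,"ry":0,"rz":0,"hand":35},{"x":0,"y":0,"z":-16,"rx":0,"ry":0,"rz":0,"hand":35},{"x":0,"y":0,"z":-16,"rx":0,"ry":0,"rz":0,"hand":35},{"x":0,"y":0,"z":-12,"rx":0,"ry":0,"rz":0,"hand":35},{"x":0,"y":0,"z":-6,"rx":0,"ry":0,"rz":0,"hand":35},{"x":0,"y":0,"z":0,"rx":0,"ry":0,"rz":0,"hand":35}])

```text
clock: 22.82
ee_pos: [0.5197, -0.2761, 0.158]
orientation: [179.9, 0.0, 80.5]
ft_force: [0.8, -0.3, -2.9]
gripper_width: 0.0454
```

```bash
python3 -c "
from h import *
from cell import bot
delta(bot,(.5525,.3655,.155),83)
p,d=bot.grab_frame('wrist');cv2.imwrite('pics/w12.png',p[:,:,::-1])"
```

```text
t 22.8167 pos [ 0.5197 -0.2761  0.158 ] ori [1.7985e+02 2.0000e-02 8.0540e+01] F [ 0.8 -0.3 -2.9] w 0.0454
d [638.3 -73.1   2.6] rot [ 0.15  0.02 -2.46]
```

View pics/w12.png

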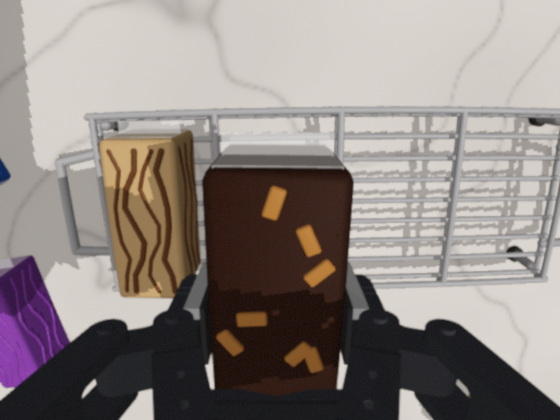

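apply_moves(rows=[{"x":8,"y":-1,"z":0,"rx":0,"ry":0,"rz":-0.8,"hand":35},{"x":18,"y":-2,"z":0,"rx":0,"ry":0,"rz":-0.8,"hand":35},{"x":26,"y":-2,"z":0,"rx":0,"ry":0,"rz":-0.9,"hand":35},{"x":30,"y":-2,"z":0,"rx":0,"ry":0,"rz":0,"hand":35},{"x":30,"y":-2,"z":0,"rx":0,"ry":0,"rz":0,"hand":35},{"x":30,"y":-2,"z":0,"rx":0,"ry":0,"rz":0,"hand":35},{"x":30,"y":-2,"z":0,"rx":0,"ry":0,"rz":0,"hand":35},{"x":30,"y":-2,"z":0,"rx":0,"ry":0,"rz":0,"hand":35},{"x":30,"y":-2,"z":0,"rx":0,"ry":0,"rz":0,"hand":35},{"x":30,"y":-2,"z":0,"rx":0,"ry":0,"rz":0,"hand":35}])

```text
clock: 23.7
ee_pos: [0.5321, -0.0114, 0.1552]
orientation: [-179.9, 0.0, 83.1]
ft_force: [0.7, -1.0, -3.2]
gripper_width: 0.0455
```

apply_moves(rows=[{"x":30,"y":-2,"z":0,"rx":0,"ry":0,"rz":0,"hand":35},{"x":30,"y":-2,"z":0,"rx":0,"ry":0,"rz":0,"hand":35},{"x":30,"y":-2,"z":0,"rx":0,"ry":0,"rz":0,"hand":35},{"x":30,"y":-2,"z":0,"rx":0,"ry":0,"rz":0,"hand":35},{"x":30,"y":-2,"z":0,"rx":0,"ry":0,"rz":0,"hand":35},{"x":30,"y":-2,"z":0,"rx":0,"ry":0,"rz":0,"hand":35},{"x":30,"y":-2,"z":0,"rx":0,"ry":0,"rz":0,"hand":35},{"x":30,"y":-2,"z":0,"rx":0,"ry":0,"rz":0,"hand":35},{"x":30,"y":-2,"z":0,"rx":0,"ry":0,"rz":0,"hand":35},{"x":30,"y":-2,"z":0,"rx":0,"ry":0,"rz":0,"hand":35}])

```text
clock: 24.53
ee_pos: [0.5484, 0.2884, 0.1549]
orientation: [-179.9, 0.1, 83.1]
ft_force: [0.6, -1.3, -3.5]
gripper_width: 0.0453
```

apply_moves(rows=[{"x":30,"y":-2,"z":0,"rx":0,"ry":0,"rz":0,"hand":35},{"x":24,"y":-1,"z":0,"rx":0,"ry":0,"rz":0,"hand":35},{"x":14,"y":0,"z":0,"rx":0,"ry":0,"rz":0,"hand":35},{"x":6,"y":0,"z":0,"rx":0,"ry":0,"rz":0,"hand":35},{"x":0,"y":0,"z":0,"rx":0,"ry":0,"rz":0,"hand":35},{"x":0,"y":0,"z":0,"rx":0,"ry":0,"rz":0,"hand":35}])

```text
clock: 25.03
ee_pos: [0.5558, 0.3587, 0.1556]
orientation: [-180.0, 0.1, 83.0]
ft_force: [1.5, -1.1, -3.4]
gripper_width: 0.0456
```

```bash
python3 -c "
from h import *
from cell import bot
delta(bot,(.554,.3655,.0545),83)
p,d=bot.grab_frame('wrist');cv2.imwrite('pics/w13.png',p[:,:,::-1])"
```

```text
t 25.0333 pos [0.5558 0.3587 0.1556] ori [-1.7997e+02  1.1000e-01  8.2980e+01] F [ 1.5 -1.1 -3.4] w 0.0456
d [  6.8  -2.5 101.1] rot [-0.03  0.11 -0.02]
```

View pics/w13.png

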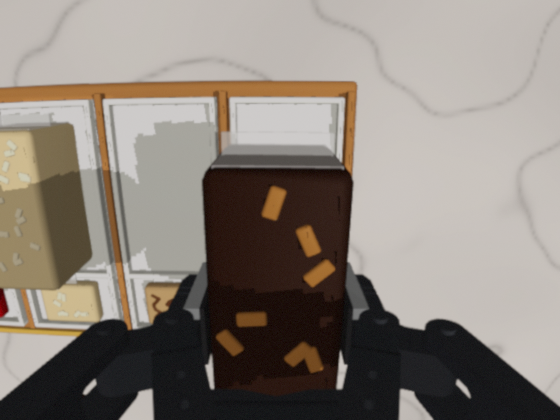

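apply_moves(rows=[{"x":3,"y":-1,"z":8,"rx":0,"ry":0,"rz":0,"hand":35},{"x":2,"y":-1,"z":16,"rx":0,"ry":0,"rz":0,"hand":35},{"x":1,"y":0,"z":16,"rx":0,"ry":0,"rz":0,"hand":35},{"x":0,"y":0,"z":16,"rx":0,"ry":0,"rz":0,"hand":35},{"x":0,"y":0,"z":14,"rx":0,"ry":0,"rz":0,"hand":35},{"x":0,"y":0,"z":11,"rx":0,"ry":0,"rz":0,"hand":35},{"x":0,"y":0,"z":8,"rx":0,"ry":0,"rz":0,"hand":35},{"x":0,"y":0,"z":5,"rx":0,"ry":0,"rz":0,"hand":35},{"x":0,"y":0,"z":2,"rx":0,"ry":0,"rz":0,"hand":35},{"x":0,"y":0,"z":0,"rx":0,"ry":0,"rz":0,"hand":35}])

```text
clock: 25.92
ee_pos: [0.5546, 0.3665, 0.0602]
orientation: [180.0, 0.0, 83.0]
ft_force: [-0.6, -1.1, -3.3]
gripper_width: 0.0452
```

apply_moves(rows=[{"x":0,"y":0,"z":1,"rx":0,"ry":0,"rz":0,"hand":35},{"x":0,"y":0,"z":0,"rx":0,"ry":0,"rz":0,"hand":35},{"x":0,"y":0,"z":0,"rx":0,"ry":0,"rz":0,"hand":35}])

```text
clock: 26.17
ee_pos: [0.5548, 0.3669, 0.0599]
orientation: [180.0, -0.0, 83.0]
ft_force: [0.3, -0.6, -3.9]
gripper_width: 0.0456
```

apply_moves(rows=[{"x":-1,"y":0,"z":3,"rx":0,"ry":0,"rz":0,"hand":35},{"x":0,"y":0,"z":2,"rx":0,"ry":0,"rz":0,"hand":35},{"x":0,"y":0,"z":0,"rx":0,"ry":0,"rz":0,"hand":35},{"x":0,"y":0,"z":0,"rx":0,"ry":0,"rz":0,"hand":35}])

```text
clock: 26.5
ee_pos: [0.5542, 0.3656, 0.0541]
orientation: [-180.0, 0.0, 83.0]
ft_force: [-0.3, 0.7, -3.8]
gripper_width: 0.0456
```

apply_moves(rows=[{"x":0,"y":0,"z":1,"rx":0,"ry":0,"rz":0,"hand":35},{"x":0,"y":0,"z":0,"rx":0,"ry":0,"rz":0,"hand":35},{"x":0,"y":0,"z":0,"rx":0,"ry":0,"rz":0,"hand":35}])

```text
clock: 26.75
ee_pos: [0.5545, 0.3658, 0.0535]
orientation: [180.0, -0.0, 83.0]
ft_force: [-0.4, 0.7, -2.3]
gripper_width: 0.0456
```

apply_moves(rows=[{"x":0,"y":0,"z":1,"rx":0,"ry":0,"rz":0,"hand":35},{"x":0,"y":0,"z":0,"rx":0,"ry":0,"rz":0,"hand":35},{"x":0,"y":0,"z":0,"rx":0,"ry":0,"rz":0,"hand":35}])

```text
clock: 27.0
ee_pos: [0.5545, 0.3658, 0.0534]
orientation: [180.0, -0.0, 83.0]
ft_force: [-2.9, -0.9, 5.7]
gripper_width: 0.0457
```

apply_moves(rows=[{"x":0,"y":0,"z":0,"rx":0,"ry":0,"rz":0,"hand":48},{"x":0,"y":0,"z":0,"rx":0,"ry":0,"rz":0,"hand":52},{"x":0,"y":0,"z":0,"rx":0,"ry":0,"rz":0,"hand":58},{"x":0,"y":0,"z":0,"rx":0,"ry":0,"rz":0,"hand":64},{"x":0,"y":0,"z":0,"rx":0,"ry":0,"rz":0,"hand":64},{"x":0,"y":0,"z":-5,"rx":0,"ry":0,"rz":0,"hand":64},{"x":0,"y":0,"z":-12,"rx":0,"ry":0,"rz":0,"hand":64},{"x":0,"y":0,"z":-20,"rx":0,"ry":0,"rz":0,"hand":64},{"x":0,"y":0,"z":-28,"rx":0,"ry":0,"rz":0,"hand":64},{"x":0,"y":0,"z":-30,"rx":0,"ry":0,"rz":0,"hand":66}])

```text
clock: 27.83
ee_pos: [0.554, 0.3653, 0.1485]
orientation: [-180.0, 0.1, 83.0]
ft_force: [1.1, 0.2, -0.4]
gripper_width: 0.0657
```

```bash
python3 -c "
from h import *
from cell import bot
delta(bot,(.5085,-.355,.15),80.5)
p,d=bot.grab_frame('wrist');cv2.imwrite('pics/w14.png',p[:,:,::-1])"
```

```text
t 27.8333 pos [0.554  0.3653 0.1485] ori [-1.7995e+02  6.0000e-02  8.3030e+01] F [ 1.1  0.2 -0.4] w 0.0657
d [-720.5   42.3   -0.8] rot [-0.05  0.06  2.53]
```

View pics/w14.png

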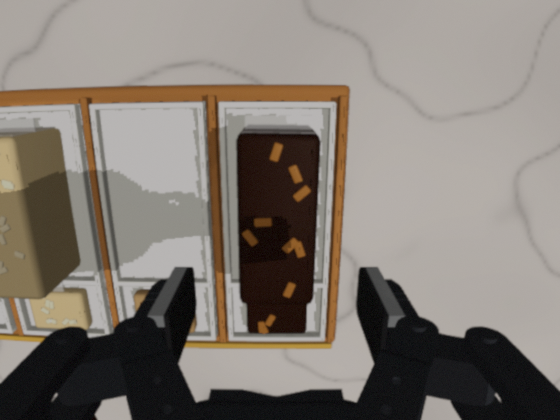

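apply_moves(rows=[{"x":-8,"y":0,"z":-2,"rx":0,"ry":0,"rz":0.8,"hand":68},{"x":-18,"y":2,"z":0,"rx":0,"ry":0,"rz":0.8,"hand":70},{"x":-26,"y":2,"z":0,"rx":0,"ry":0,"rz":0.9,"hand":70},{"x":-30,"y":3,"z":0,"rx":0,"ry":0,"rz":0,"hand":70},{"x":-30,"y":3,"z":0,"rx":0,"ry":0,"rz":0,"hand":70},{"x":-30,"y":3,"z":0,"rx":0,"ry":0,"rz":0,"hand":70},{"x":-30,"y":3,"z":0,"rx":0,"ry":0,"rz":0,"hand":70},{"x":-30,"y":3,"z":0,"rx":0,"ry":0,"rz":0,"hand":70},{"x":-30,"y":3,"z":0,"rx":0,"ry":0,"rz":0,"hand":70},{"x":-30,"y":3,"z":0,"rx":0,"ry":0,"rz":0,"hand":70}])

```text
clock: 28.72
ee_pos: [0.5363, 0.1011, 0.1492]
orientation: [-180.0, 0.0, 80.5]
ft_force: [1.2, -0.4, -0.3]
gripper_width: 0.07
```

apply_moves(rows=[{"x":-30,"y":3,"z":0,"rx":0,"ry":0,"rz":0,"hand":70},{"x":-30,"y":3,"z":0,"rx":0,"ry":0,"rz":0,"hand":70},{"x":-30,"y":3,"z":0,"rx":0,"ry":0,"rz":0,"hand":70},{"x":-30,"y":3,"z":0,"rx":0,"ry":0,"rz":0,"hand":70},{"x":-30,"y":3,"z":0,"rx":0,"ry":0,"rz":0,"hand":70},{"x":-30,"y":3,"z":0,"rx":0,"ry":0,"rz":0,"hand":70},{"x":-30,"y":3,"z":0,"rx":0,"ry":0,"rz":0,"hand":70},{"x":-30,"y":3,"z":0,"rx":0,"ry":0,"rz":0,"hand":70},{"x":-30,"y":3,"z":0,"rx":0,"ry":0,"rz":0,"hand":70},{"x":-30,"y":3,"z":0,"rx":0,"ry":0,"rz":0,"hand":70}])

```text
clock: 29.55
ee_pos: [0.5164, -0.1994, 0.1493]
orientation: [-180.0, -0.0, 80.5]
ft_force: [-0.0, -0.1, 0.2]
gripper_width: 0.0701
```

apply_moves(rows=[{"x":-30,"y":3,"z":0,"rx":0,"ry":0,"rz":0,"hand":70},{"x":-30,"y":3,"z":0,"rx":0,"ry":0,"rz":0,"hand":70},{"x":-30,"y":3,"z":0,"rx":0,"ry":0,"rz":0,"hand":70},{"x":-30,"y":3,"z":0,"rx":0,"ry":0,"rz":0,"hand":70},{"x":-26,"y":2,"z":0,"rx":0,"ry":0,"rz":0,"hand":70},{"x":-12,"y":1,"z":0,"rx":0,"ry":0,"rz":0,"hand":70},{"x":0,"y":0,"z":0,"rx":0,"ry":0,"rz":0,"hand":70},{"x":0,"y":0,"z":0,"rx":0,"ry":0,"rz":0,"hand":70}])

```text
clock: 30.22
ee_pos: [0.5057, -0.3558, 0.1489]
orientation: [-179.9, -0.0, 80.4]
ft_force: [0.1, 1.0, 0.4]
gripper_width: 0.0698
```

```bash
python3 -c "
from h import *
from cell import bot
delta(bot,(.5085,-.355,.049),80.5)
p,d=bot.grab_frame('wrist');cv2.imwrite('pics/w15.png',p[:,:,::-1])"
```

```text
t 30.2167 pos [ 0.5057 -0.3558  0.1489] ori [-1.7995e+02 -5.0000e-02  8.0450e+01] F [0.1 1.  0.4] w 0.0698
d [ 1.2  2.7 99.9] rot [-0.05 -0.05 -0.05]
```

View pics/w15.png

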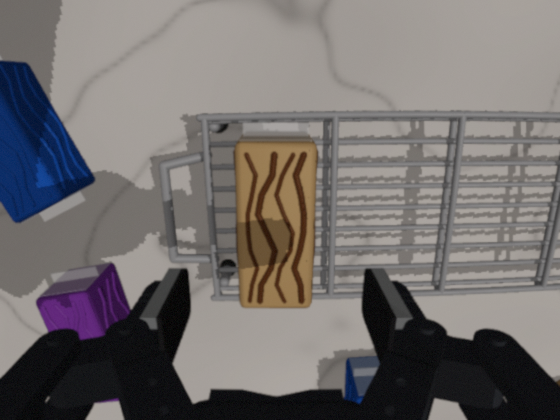

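```bash
python3 - <<'E'
from h import *
from cell import bot
s=bot.sense();m=bot.camera_model("wrist");A=R.from_euler("xyz",s["orientation"],degrees=True)
for u,v,z in [(110,263,.055),(103,263,.055),(128,303,.05),(92,180,.05),(277,140,.087)]:
    print(u,v,A.inv().apply(atz(m,u,v,z)-s["ee_pos"])*1000)
E
```

```text
110 263 [-116.22161806   40.58692136   93.70908516]
103 263 [-121.36771545   40.66367919   93.70166455]
128 303 [-109.74059112   75.9017592    98.69277794]
92 180 [-122.84227763  -18.12780451   98.74216099]
277 140 [  1.03654206 -48.75304797  61.94159735]
```

apply_moves(rows=[{"x":0,"y":2,"z":10,"rx":0,"ry":0,"rz":0,"hand":68},{"x":0,"y":1,"z":16,"rx":0,"ry":0,"rz":0,"hand":68},{"x":0,"y":0,"z":16,"rx":0,"ry":0,"rz":0,"hand":68},{"x":0,"y":0,"z":16,"rx":0,"ry":0,"rz":0,"hand":68},{"x":0,"y":0,"z":14,"rx":0,"ry":0,"rz":0,"hand":68},{"x":0,"y":0,"z":12,"rx":0,"ry":0,"rz":0,"hand":68},{"x":0,"y":0,"z":9,"rx":0,"ry":0,"rz":0,"hand":68},{"x":0,"y":0,"z":6,"rx":0,"ry":0,"rz":0,"hand":68},{"x":0,"y":0,"z":0,"rx":0,"ry":0,"rz":0,"hand":68},{"x":0,"y":0,"z":0,"rx":0,"ry":0,"rz":0,"hand":68}])

```text
clock: 31.1
ee_pos: [0.5094, -0.3565, 0.0503]
orientation: [-180.0, -0.0, 80.5]
ft_force: [-0.9, -0.7, 0.1]
gripper_width: 0.0677
```

apply_moves(rows=[{"x":0,"y":0,"z":0,"rx":0,"ry":0,"rz":0,"hand":55},{"x":0,"y":0,"z":0,"rx":0,"ry":0,"rz":0,"hand":48},{"x":0,"y":0,"z":0,"rx":0,"ry":0,"rz":0,"hand":40},{"x":0,"y":0,"z":0,"rx":0,"ry":0,"rz":0,"hand":35},{"x":0,"y":0,"z":0,"rx":0,"ry":0,"rz":0,"hand":35},{"x":0,"y":0,"z":0,"rx":0,"ry":0,"rz":0,"hand":35},{"x":0,"y":0,"z":0,"rx":0,"ry":0,"rz":0,"hand":35}])

```text
clock: 31.68
ee_pos: [0.5097, -0.3569, 0.0512]
orientation: [179.9, 0.0, 80.5]
ft_force: [-0.1, 1.1, 5.9]
gripper_width: 0.0456
```

apply_moves(rows=[{"x":0,"y":0,"z":-4,"rx":0,"ry":0,"rz":0,"hand":35},{"x":0,"y":0,"z":-8,"rx":0,"ry":0,"rz":0,"hand":35},{"x":0,"y":0,"z":-12,"rx":0,"ry":0,"rz":0,"hand":35},{"x":0,"y":0,"z":-16,"rx":0,"ry":0,"rz":0,"hand":35},{"x":0,"y":0,"z":-16,"rx":0,"ry":0,"rz":0,"hand":35},{"x":0,"y":0,"z":-16,"rx":0,"ry":0,"rz":0,"hand":35},{"x":0,"y":0,"z":-16,"rx":0,"ry":0,"rz":0,"hand":35},{"x":0,"y":0,"z":-16,"rx":0,"ry":0,"rz":0,"hand":35},{"x":0,"y":0,"z":-8,"rx":0,"ry":0,"rz":0,"hand":35},{"x":0,"y":0,"z":0,"rx":0,"ry":0,"rz":0,"hand":35}])

```text
clock: 32.52
ee_pos: [0.5101, -0.3574, 0.1649]
orientation: [179.8, 0.1, 80.5]
ft_force: [-0.8, -1.0, -4.3]
gripper_width: 0.0455
```

```bash
python3 -c "
from h import *
from cell import bot
delta(bot,(.542,.2802,.16),83)
p,d=bot.grab_frame('wrist');cv2.imwrite('pics/w16.png',p[:,:,::-1])"
```

```text
t 32.5167 pos [ 0.5101 -0.3574  0.1649] ori [1.7979e+02 7.0000e-02 8.0530e+01] F [-0.8 -1.  -4.3] w 0.0455
d [634.1 -73.5   3.9] rot [ 0.21  0.07 -2.47]
```

View pics/w16.png

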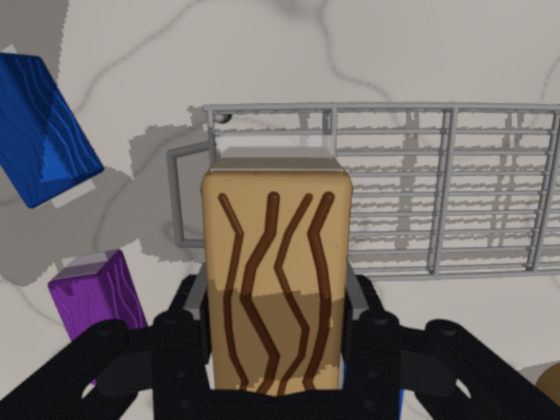

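apply_moves(rows=[{"x":8,"y":-1,"z":0,"rx":0,"ry":0,"rz":-0.8,"hand":35},{"x":18,"y":-2,"z":0,"rx":0,"ry":0,"rz":-0.8,"hand":35},{"x":26,"y":-2,"z":0,"rx":0,"ry":0,"rz":-0.9,"hand":35},{"x":30,"y":-2,"z":0,"rx":0,"ry":0,"rz":0,"hand":35},{"x":30,"y":-2,"z":0,"rx":0,"ry":0,"rz":0,"hand":35},{"x":30,"y":-2,"z":0,"rx":0,"ry":0,"rz":0,"hand":35},{"x":30,"y":-3,"z":0,"rx":0,"ry":0,"rz":0,"hand":35},{"x":30,"y":-3,"z":0,"rx":0,"ry":0,"rz":0,"hand":35},{"x":30,"y":-2,"z":0,"rx":0,"ry":0,"rz":0,"hand":35},{"x":30,"y":-2,"z":0,"rx":0,"ry":0,"rz":0,"hand":35}])

```text
clock: 33.4
ee_pos: [0.5203, -0.0918, 0.1612]
orientation: [-179.9, -0.0, 83.1]
ft_force: [0.2, -0.1, -4.2]
gripper_width: 0.0454
```

apply_moves(rows=[{"x":30,"y":-2,"z":0,"rx":0,"ry":0,"rz":0,"hand":35},{"x":30,"y":-2,"z":0,"rx":0,"ry":0,"rz":0,"hand":35},{"x":30,"y":-2,"z":0,"rx":0,"ry":0,"rz":0,"hand":35},{"x":30,"y":-2,"z":0,"rx":0,"ry":0,"rz":0,"hand":35},{"x":30,"y":-2,"z":0,"rx":0,"ry":0,"rz":0,"hand":35},{"x":30,"y":-2,"z":0,"rx":0,"ry":0,"rz":0,"hand":35},{"x":30,"y":-2,"z":0,"rx":0,"ry":0,"rz":0,"hand":35},{"x":30,"y":-2,"z":0,"rx":0,"ry":0,"rz":0,"hand":35},{"x":30,"y":-2,"z":0,"rx":0,"ry":0,"rz":0,"hand":35},{"x":30,"y":-2,"z":0,"rx":0,"ry":0,"rz":0,"hand":35}])

```text
clock: 34.23
ee_pos: [0.5366, 0.2079, 0.161]
orientation: [-179.9, 0.1, 83.1]
ft_force: [1.3, -0.0, -3.9]
gripper_width: 0.0456
```

apply_moves(rows=[{"x":30,"y":-3,"z":0,"rx":0,"ry":0,"rz":0,"hand":35},{"x":24,"y":-2,"z":0,"rx":0,"ry":0,"rz":0,"hand":35},{"x":14,"y":0,"z":0,"rx":0,"ry":0,"rz":0,"hand":35},{"x":8,"y":0,"z":0,"rx":0,"ry":0,"rz":0,"hand":35},{"x":0,"y":0,"z":0,"rx":0,"ry":0,"rz":0,"hand":35},{"x":0,"y":0,"z":0,"rx":0,"ry":0,"rz":0,"hand":35}])

```text
clock: 34.73
ee_pos: [0.5422, 0.2807, 0.1617]
orientation: [-180.0, 0.1, 83.0]
ft_force: [0.3, -0.3, -3.4]
gripper_width: 0.0458
```

```bash
python3 -c "
from h import *
from cell import bot
delta(bot,(.542,.2802,.055),83)
p,d=bot.grab_frame('wrist');cv2.imwrite('pics/w17.png',p[:,:,::-1])"
```

```text
t 34.7333 pos [0.5422 0.2807 0.1617] ori [-1.7996e+02  1.0000e-01  8.2990e+01] F [ 0.3 -0.3 -3.4] w 0.0458
d [ -0.3  -0.  106.7] rot [-0.04  0.1  -0.01]
```

View pics/w17.png

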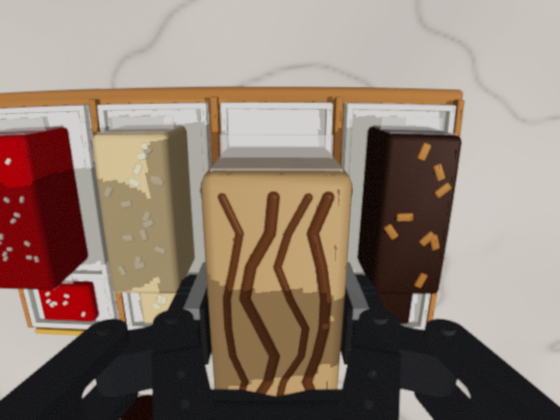

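apply_moves(rows=[{"x":-1,"y":0,"z":8,"rx":0,"ry":0,"rz":0,"hand":35},{"x":0,"y":0,"z":16,"rx":0,"ry":0,"rz":0,"hand":35},{"x":0,"y":0,"z":16,"rx":0,"ry":0,"rz":0,"hand":35},{"x":0,"y":0,"z":16,"rx":0,"ry":0,"rz":0,"hand":35},{"x":0,"y":0,"z":16,"rx":0,"ry":0,"rz":0,"hand":35},{"x":0,"y":0,"z":13,"rx":0,"ry":0,"rz":0,"hand":35},{"x":0,"y":0,"z":9,"rx":0,"ry":0,"rz":0,"hand":35},{"x":0,"y":0,"z":6,"rx":0,"ry":0,"rz":0,"hand":35},{"x":0,"y":0,"z":3,"rx":0,"ry":0,"rz":0,"hand":35},{"x":0,"y":0,"z":0,"rx":0,"ry":0,"rz":0,"hand":35}])

```text
clock: 35.62
ee_pos: [0.5421, 0.2809, 0.0589]
orientation: [-180.0, 0.0, 83.0]
ft_force: [0.6, -0.5, -3.7]
gripper_width: 0.0455
```

apply_moves(rows=[{"x":0,"y":0,"z":1,"rx":0,"ry":0,"rz":0,"hand":35},{"x":0,"y":0,"z":0,"rx":0,"ry":0,"rz":0,"hand":35},{"x":0,"y":0,"z":0,"rx":0,"ry":0,"rz":0,"hand":35}])

```text
clock: 35.87
ee_pos: [0.5425, 0.2815, 0.059]
orientation: [180.0, -0.0, 83.0]
ft_force: [-0.1, -0.5, -3.4]
gripper_width: 0.0454
```

apply_moves(rows=[{"x":-1,"y":0,"z":2,"rx":0,"ry":0,"rz":0,"hand":35},{"x":0,"y":0,"z":2,"rx":0,"ry":0,"rz":0,"hand":35},{"x":0,"y":0,"z":0,"rx":0,"ry":0,"rz":0,"hand":35},{"x":0,"y":0,"z":0,"rx":0,"ry":0,"rz":0,"hand":35}])

```text
clock: 36.2
ee_pos: [0.5419, 0.2802, 0.0542]
orientation: [-180.0, 0.0, 83.0]
ft_force: [-0.7, 0.0, -4.3]
gripper_width: 0.0454
```

apply_moves(rows=[{"x":0,"y":0,"z":1,"rx":0,"ry":0,"rz":0,"hand":35},{"x":0,"y":0,"z":0,"rx":0,"ry":0,"rz":0,"hand":35},{"x":0,"y":0,"z":0,"rx":0,"ry":0,"rz":0,"hand":35}])

```text
clock: 36.45
ee_pos: [0.542, 0.2803, 0.0533]
orientation: [180.0, -0.0, 83.0]
ft_force: [0.4, -0.9, -3.6]
gripper_width: 0.0456
```

apply_moves(rows=[{"x":0,"y":0,"z":1,"rx":0,"ry":0,"rz":0,"hand":35},{"x":0,"y":0,"z":0,"rx":0,"ry":0,"rz":0,"hand":35},{"x":0,"y":0,"z":0,"rx":0,"ry":0,"rz":0,"hand":35}])

```text
clock: 36.7
ee_pos: [0.5421, 0.2803, 0.0532]
orientation: [180.0, -0.0, 83.0]
ft_force: [-3.6, -0.4, 5.2]
gripper_width: 0.0458
```

apply_moves(rows=[{"x":0,"y":0,"z":0,"rx":0,"ry":0,"rz":0,"hand":48},{"x":0,"y":0,"z":0,"rx":0,"ry":0,"rz":0,"hand":52},{"x":0,"y":0,"z":0,"rx":0,"ry":0,"rz":0,"hand":58},{"x":0,"y":0,"z":0,"rx":0,"ry":0,"rz":0,"hand":64},{"x":0,"y":0,"z":0,"rx":0,"ry":0,"rz":0,"hand":64},{"x":0,"y":0,"z":-5,"rx":0,"ry":0,"rz":0,"hand":64},{"x":0,"y":0,"z":-12,"rx":0,"ry":0,"rz":0,"hand":64},{"x":0,"y":0,"z":-20,"rx":0,"ry":0,"rz":0,"hand":64},{"x":0,"y":0,"z":-28,"rx":0,"ry":0,"rz":0,"hand":64},{"x":0,"y":0,"z":-30,"rx":0,"ry":0,"rz":0,"hand":64}])

```text
clock: 37.53
ee_pos: [0.5416, 0.2798, 0.1486]
orientation: [-179.9, 0.1, 83.0]
ft_force: [0.1, 0.5, 0.4]
gripper_width: 0.0643
```

apply_moves(rows=[{"x":-4,"y":0,"z":-30,"rx":0,"ry":0,"rz":0,"hand":64},{"x":-8,"y":0,"z":-30,"rx":0,"ry":0,"rz":0,"hand":64},{"x":-10,"y":0,"z":-30,"rx":0,"ry":0,"rz":0,"hand":64},{"x":-10,"y":0,"z":-25,"rx":0,"ry":0,"rz":0,"hand":64},{"x":-6,"y":0,"z":-15,"rx":0,"ry":0,"rz":0,"hand":64},{"x":-2,"y":0,"z":-5,"rx":0,"ry":0,"rz":0,"hand":64},{"x":0,"y":0,"z":0,"rx":0,"ry":0,"rz":0,"hand":64},{"x":0,"y":0,"z":0,"rx":0,"ry":0,"rz":0,"hand":64}])

```text
clock: 38.2
ee_pos: [0.5368, 0.2408, 0.282]
orientation: [-180.0, -0.0, 83.0]
ft_force: [0.8, 0.1, 0.2]
gripper_width: 0.0642
```

```bash
python3 - <<'E'
from h import *
from cell import bot
import pickle
delta(bot,(.542,.2802,.16),83)
m=bot.camera_model("wrist");p,d=bot.grab_frame('wrist');pickle.dump((m,p,d),open("pics/wf.pkl","wb"))
cv2.imwrite('pics/w18.png',p[:,:,::-1])
p,d=bot.grab_frame('scene');cv2.imwrite('pics/sf.png',p[:,:,::-1])
cv2.imwrite("pics/sf1.png",cv2.resize(p[60:210,265:405,::-1],None,fx=3.9,fy=3.9,interpolation=cv2.INTER_CUBIC))
E
```

```text
t 38.2 pos [0.5368 0.2408 0.282 ] ori [-1.7998e+02 -2.0000e-02  8.3050e+01] F [0.8 0.1 0.2] w 0.0642
d [ 39.7   0.4 122. ] rot [-0.02 -0.02  0.05]
```

View pics/w18.png

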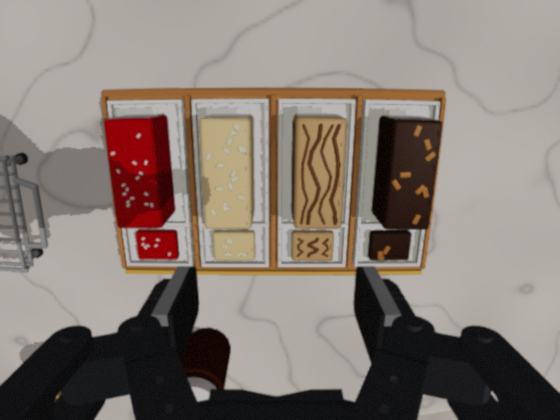

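View pics/sf1.png

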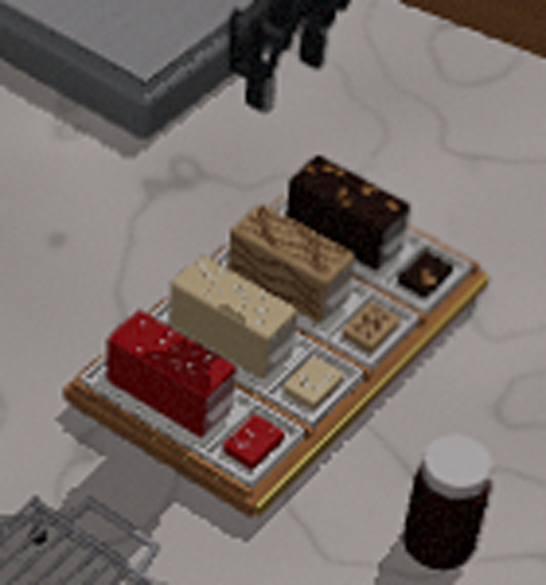

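View pics/sf.png

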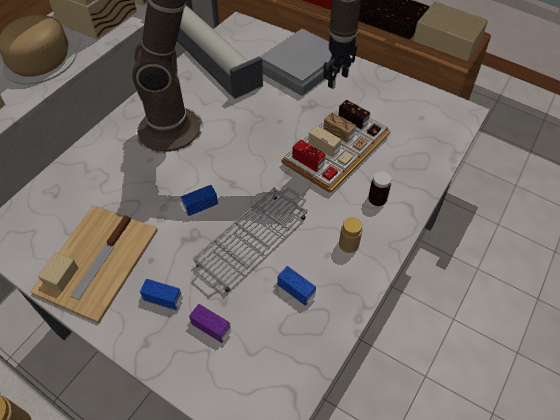

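```bash
python3 - <<'E'
from h import *
import pickle
m,p,d=pickle.load(open("pics/wf.pkl","rb"))
T={"fruit":(.5211,.1095),"plain":(.5316,.1948),"marb":(.542,.2802),"choc":(.5525,.3655)}
# top corners BR,BL,TL,TR
C={"fruit":[(155,227),(119,227),(107,118),(142,118)],"plain":[(251,228),(205,228),(201,115),(252,115)],"marb":[(342,228),(294,226),(294,116),(346,117)],"choc":[(428,228),(390,228),(400,118),(440,120)]}
a=np.radians(-7);X=np.array([np.cos(a),np.sin(a)]);Y=np.array([-np.sin(a),np.cos(a)])
for n in T:
    Q=np.array([atz(m,*c,.089) for c in C[n]]);e=Q.mean(0)[:2]-T[n];ax=Q[0]+Q[1]-Q[2]-Q[3]
    q=proj(m,[*T[n],.089])[0]
    zs=[]
    for dx in(-.04,0,.04):
        for dy in(-.012,.012):
            w=np.r_[np.array(T[n])+dx*X+dy*Y,.089];u,v=proj(m,w)[0].round().astype(int);c,r=ray(m,u,v);zs.append((c+r*d[v,u])[2])
    print(n,"off x,y mm",(e@X*1e3).round(1),(e@Y*1e3).round(1),"yaw",np.degrees(np.arctan2(ax[1],ax[0])).round(1),"z",np.round(zs,4))
E
```

```text
fruit off x,y mm -0.8 -1.0 yaw -6.6 z [0.0894 0.089  0.0896 0.0893 0.0881 0.0893]
plain off x,y mm -1.3 2.4 yaw -8.3 z [0.0888 0.0914 0.0882 0.0891 0.0895 0.089 ]
marb off x,y mm -1.2 -0.1 yaw -6.1 z [0.0902 0.0898 0.0897 0.0887 0.0883 0.0879]
choc off x,y mm -0.1 2.3 yaw -6.7 z [0.0886 0.0874 0.0895 0.0883 0.0897 0.0889]
```

All loaves stand level at 0.089 m, within about 2.5 mm of their tray centres. I'm handing in.

```bash
python3 -c "
from cell import bot
print(bot.job_done())"
```

```text
the job is handed in; nothing more can be done
None
```

I moved all four loaves from the wire rack into the trays holding their own slices: fruit, plain, marbled and chocolate. I lowered each one until the force reading showed contact, then released it. I handed the job in at about 38 s, with the gripper clear of everything.

**Placement:** In the last wrist view each loaf is within about 2.5 mm of its tray centre, with its yaw within about 1.5° of the tray's. All four tops measure 0.089 m (readings 0.087–0.091 m), so they sit flat on the tray floor.

**Other objects:** In the final scene picture the two jars, the blue and purple look-alikes and the rack look unmoved. I judged that by eye and did not measure it.

**Forces and width:** In the readings at the end of each move call, contact forces stayed below about 12 N. The gripper held at about 45.5–46 mm, which matches the 46 mm loaf width.

**Disagreements:** Before grasping, the overhead and wrist cameras gave the chocolate loaf's top as 0.074 m instead of 0.087 m. I had misjudged its edge in the dark overhead image. The wrist view and depth gave 0.0875 m, so I used those. Tray centres measured two ways differed by up to 3 mm, and I used the average.

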